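# Load the bail-arm tote and stack the caddy on its bails

## Robot

A 6-joint arm with a two-finger parallel gripper is mounted at the origin on the work surface. World frame = base frame: x ahead of the robot, y to its left, z up, the work surface at z = 0. Lengths are in m, angles in rad, forces in N, time in s.
With the tool pointing down it reaches from about 0.35 to 0.975 m from the base axis. Payload 4.9 kg.
Tool frame: the origin (TCP) lies midway between the tips of the shut fingers; the grasp point (between the pads) lies 19 mm behind it; z points along the fingers, y is the direction in which the jaws open and shut (so a half turn about z gives the same grasp; the last joint's range is limited). The gripper opens to 85 mm and grips with 20 to 120 N. Pads are 22 mm wide; open, the fingers measure 114 mm over their backs; the gripper's body (76 mm by 85 mm) begins 54 mm behind the grasp point. The pads swing forward as they close: fully open they stand 13 mm farther back than shut.
Start: joints at [1.171, 0.053, 1.613, -0, 1.476, -0.119], TCP at [0.173, 0.601, 0.206] pointing down, gripper open.
Joint ranges: [-3.01, 3.01], [-1.01, 2.22], [0.06, 2.58], [-1.02, 4.17], [0.09, 2.62], [-3.14, 3.14]. Speed limits (rad/s): [2.57, 2.57, 3.14, 3.14, 3.14, 3.14].

## Interface

Orientations are given as a unit quaternion [w, x, y, z].
In Python, from plant import * gives the robot as it stands.
- The arm moves only by the tool step_arm, never from a script. Its argument "rows" is a list of rows, each an object of numbers: "claw": the closure, from -1 (fully open) to 1 (shut), so that 0 is half open; "x", "y", "z": the shift along the tool's x, y, z scaled (see below); "wx", "wy", "wz": the turn, a rotation vector about the tool's x, y, z scaled (see below). A call has exactly 8 rows; each row is the pose to reach, as a shift and turn from the pose commanded when the call began, along the tool's axes at that moment; what a row does not reach only later rows make up. The controller multiplies each number of a shift by 0.1 m and each number of a turn by 2 rad. A row lasts 1/8 s, in which the tool goes at most 62.5 mm and 10.7 degrees, less where a joint would pass 70% of its speed; a pose out of reach is approached as far as the arm can. A call with a number of a shift or a turn outside -1 to 1 is refused whole. A call with a gripper value outside its range is refused whole. The fingers move at their own pace and stop on an object; the grip force is fixed at half the most. Time passes only in rows, so rows that repeat a pose let the fingers close, or fill a call up. It gives the time, the measured TCP pose, the force and the opening at its end, in the units of the state.
- state(): the state, without advancing time (a new reading comes with each control period).
- grab_frame(name): name is "scene" or "top" or "wrist"; returns the picture (480x640x3 uint8, red, green, blue); there is no depth.
- get_calibration(name): a dict with "fov_y" (degrees; the focal length in pixels is half the picture's height over the tangent of half this angle, whatever the lens; pixels are square), "cx", "cy" (the principal point, pixels), "k1" (the pictures are not rectified: a ray, as slopes to the right and down, at radius r is drawn at 1 + k1 r^2 times it, then the intrinsics apply), "T" (4x4, takes a point from camera to world coordinates); the wrist camera has in their place "tool_from_camera" (4x4, takes a point from camera to tool coordinates, whose origin is the TCP and whose axes are the flange's). Camera axes: x right, y down, z forward; pixel columns grow to the right and rows downward; lengths in m; the calibration is good to about 2 mm. A picture is of the moment at which its call begins: read the wrist's pose just before it. get_calibration takes no time and is no camera call.
- job_done(): hands the job in, once; it reports no verdict.
The state is a dict: "time": time; "joint_pos": joint angles; "joint_vel": joint speeds; "joint_efforts": joint torques, N m; "tool_pos": TCP position; "tool_rot": TCP orientation; "contact_force": force on the tool from outside, world axes, zero at the start; "ft_torque": the same for the moment, N m; "gripper_width": opening from 0.0 (shut) to 1.0 (fully open).
Only numpy, scipy, OpenCV 4.12 (cv2) and the standard library are available. Lean on these libraries where they do the work, as an engineer would, in place of code of your own. Each camera call takes 0.05 s, during which the arm holds its last target.

## Task

Lay the loose programmer module flat on the floor of the empty tote and let go of it, then swing both of the tote's bail arms inward over the mouth until they lie fully down. Last, stack the parts caddy level on the two bail bars, centred and square over the tote with a bar in each groove of its underside. Set the module and the caddy down without dropping or throwing them, and leave the other things on the bench where they are.

Things in the scene. Friction and masses are not known exactly. Their poses are not given: they have to be found in the camera images.
- tote: Grey open empty tote fixed to the bench: 150 mm (its x) by 200 mm (its y) outside, 80 mm high, walls and floor 5 mm. Origin: centre of its underside, on the bench; z up. A 10 mm high strip round its foot stands 8 mm out. Four ears in the long walls at y +-93 mm rise 13 mm above the rim. Each of its two bails is a U of 9 mm round steel bar: a 164 mm cross bar along x, legs outside the long walls.
- bail_left (a joint): Bail at the tote's +y end, rad: 0 = fully in, bar level across the mouth (bar centre 43 mm from the tote's middle, 85 mm above the bench); pi/2 = upright; 3.14 = level outside (143 mm from the middle); stop at 3.5. Swings up and over at 50 mm from hinge line to bar centre; stiff (about 1 N at the bar), stays where left. Starts out, 2.4 to 3.3.
- bail_right (a joint): The same for the bail at the tote's -y end: 0 = fully in, grows as it swings up and over outwards.
- bail_left_hinge (a point): Middle of the left bail's hinge line, fixed at x 0, y +93, z 85 mm in the tote's frame. The hinge line runs along the tote's x; this point's axes are the tote's.
- bail_right_hinge (a point): Middle of the right bail's hinge line, at x 0, y -93, z 85 mm in the tote's frame.
- bail_left_bar (a point): Middle of the left bail's cross bar (on the centre line of the 9 mm bar); moves with the bail. Its x axis runs along the bar.
- bail_right_bar (a point): Middle of the right bail's cross bar, likewise.
- module_centre (a point): Centre (half-way up) of the loose programmer module: a cream plastic box 95 mm (its x) by 56 mm (its y) by 45 mm high, about 0.2 kg, lying flat and alone beside the tote; z up. The like boxes in stacks at the back of the bench are fixed and not part of the job.
- caddy_centre (a point): Centre of the parts caddy, 54 mm above its underside: open grey tray 122 mm (its x) by 164 mm (its y), walls 58 mm high, about 0.45 kg. An upright grip plate on its middle line, 12 mm thick (in x), 100 mm long (in y), rises 50 mm above the walls to 108 mm above the underside. z up. Stacked on the bails, this point is 135.5 mm above the bench.
- caddy_under (a point): Centre of the caddy's underside. Two grooves there, 24 mm wide and 8 mm deep, run its full width along x, centred 43 mm either side of its middle (in y); the bars of the bails, when in, go in these. With the bails out the caddy would drop into the tote.
- tape: Bystander, to be left alone: roll of paper tape, 90 mm across, 24 mm high.
- flux: Bystander, to be left alone: white bottle, 48 mm across, 110 mm high.
- driver: Bystander, to be left alone: screwdriver 170 mm long, lying.
- pencup: Bystander, to be left alone: black cup, 72 mm across, 95 mm high.
- mouse: Bystander, to be left alone: black computer mouse, about 80 by 60 by 34 mm, on a mat.
Not all that is in view belongs to the job. What is shaped like the part that bears module_centre but purple is not meant.

How it is judged:
By the outcome, as a careful person would: the job done as asked, in the order asked, and still so for the second after the job is handed in, with the robot touching nothing.
It also fails if it takes over 72 s, if anything falls off the work surface, if the arm or the gripper's body presses on something with over 40 N, if the wrist force passes 120 N, or if a joint passes its speed limit or range.

## Working session

There is one attempt and no reset: what is moved stays moved. The work goes in short steps, Python scripts to look and compute and a tool call to move; the robot and the scene stay as the last step left them, time stands still between calls to the robot, and variables do not carry over. Pictures are saved under pics/ and viewed, and the job is handed in when it is done.

Besides the shell and the picture viewer there is one more tool, called after "Request:" as a command line: name --argument value ..., lists and objects as JSON in quotes. step_arm: Moves the arm, as the interface text tells. Shifts and turns lie within -1 to 1; 1 stands for 0.1 m of shift or 2 rad of turn. Its arguments: {"type":"object","properties":{"rows":{"type":"array"}},"required":["rows"]}

```bash
ls; mkdir -p pics; python3 - <<'E'
from plant import *
import cv2,json
s=state();print(s)
for n in("scene","top","wrist"):
    im=grab_frame(n);cv2.imwrite(f"pics/{n}0.png",im[:,:,::-1]);print(n,get_calibration(n))
E
```

```text
pics
{'time': 0.0, 'joint_pos': array([ 1.17101607e+00,  5.33426359e-02,  1.61428259e+00, -9.86217767e-06,
        1.47602337e+00, -1.18996057e-01]), 'joint_vel': array([-0.00126287, -0.0007792 ,  0.00100696, -0.0008244 ,  0.00018369,
        0.00072121]), 'joint_efforts': array([ 5.25568248e-04, -3.93680584e+01, -3.70179176e+01, -1.37262286e-04,
        7.02381876e-03,  2.65328794e-05]), 'tool_pos': array([0.17292821, 0.59989637, 0.20477872]), 'tool_rot': array([-2.58918926e-04,  1.39930826e-01,  9.90160748e-01, -9.94840288e-04]), 'contact_force': array([-0.31317213, -0.00052815,  0.23881173]), 'ft_torque': array([ 0.00931733, -0.021362  ,  0.00832097]), 'gripper_width': 1.002651520863321}
scene {'fov_y': 57.06377726322938, 'cx': 320.1758461300871, 'cy': 238.5198078797557, 'k1': 0.004140544788735854, 'T': array([[-0.22993212,  0.609499  , -0.75871088,  1.46651895],
       [ 0.9731977 ,  0.14065361, -0.18194175,  0.20881098],
       [-0.00417789, -0.78020993, -0.6255038 ,  0.85450504],
       [ 0.        ,  0.        ,  0.        ,  1.        ]])}
top {'fov_y': 53.916388164711826, 'cx': 321.21633676289844, 'cy': 246.46726310865145, 'k1': -0.12180551156750746, 'T': array([[ 0.01288777, -0.98664332,  0.16238494,  0.3221864 ],
       [-0.99989742, -0.01373147, -0.00407434,  0.02148876],
       [ 0.00624971, -0.16231578, -0.98671907,  1.31763231],
       [ 0.        ,  0.        ,  0.        ,  1.        ]])}
wrist {'fov_y': 69.29045449000876, 'cx': 319.6162520608018, 'cy': 240.32960773400836, 'k1': -0.03835032879748929, 'tool_from_camera': array([[ 1.96956880e-04, -9.51158746e-01, -3.08702124e-01,
         7.75009536e-02],
       [ 9.99999033e-01, -2.37576129e-04,  1.37002395e-03,
         1.59360910e-04],
       [-1.37645052e-03, -3.08702095e-01,  9.51157780e-01,
        -1.68651451e-01],
       [ 0.00000000e+00,  0.00000000e+00,  0.00000000e+00,
         1.00000000e+00]])}
```

View pics/scene0.png

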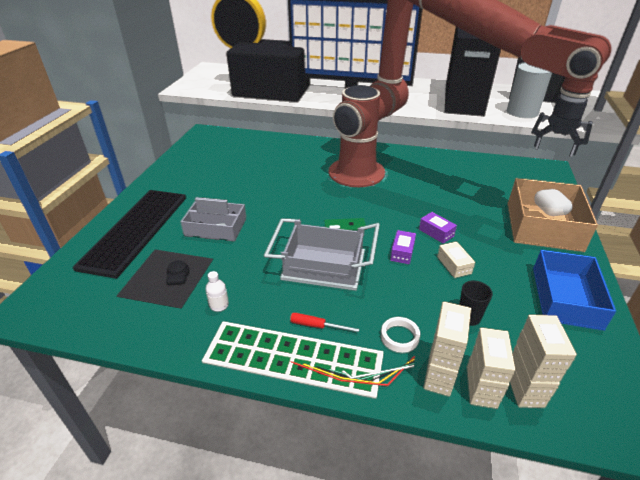

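View pics/top0.png

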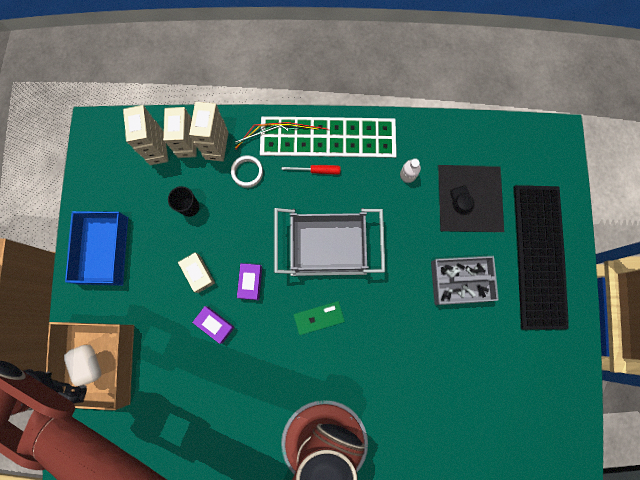

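View pics/wrist0.png

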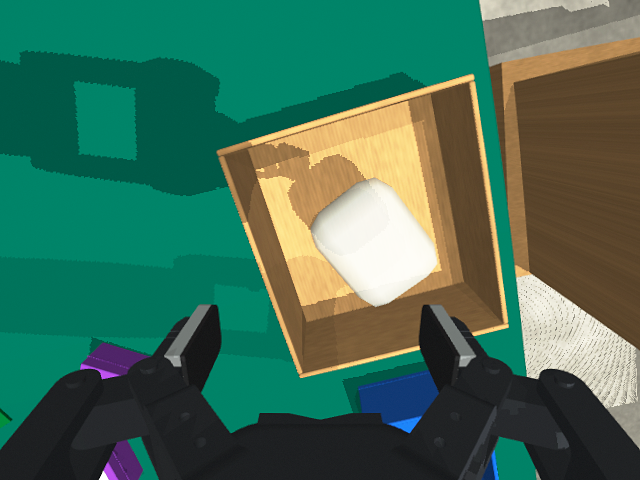

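The top view shows the tote at about (329,242), the loose cream module at (196,272), the caddy at (464,280) and both bails out. I'll zoom in next to measure.

```bash
cat > h.py <<'E'
import numpy as np,cv2
from scipy.spatial.transform import Rotation as R
from plant import *
def rot(q): return R.from_quat([q[1],q[2],q[3],q[0]])
def cam(n,s=None):
    c=get_calibration(n); f=240/np.tan(np.radians(c['fov_y']/2))
    if n=='wrist':
        T=np.eye(4);T[:3,:3]=rot(s['tool_rot']).as_matrix();T[:3,3]=s['tool_pos'];T=T@c['tool_from_camera']
    else: T=c['T']
    return dict(f=f,cx=c['cx'],cy=c['cy'],k=c['k1'],T=T)
def proj(c,P):
    P=np.atleast_2d(P);q=(P-c['T'][:3,3])@c['T'][:3,:3];u=q[:,:2]/q[:,2:]
    u=u*(1+c['k']*(u**2).sum(1,keepdims=True));return u*c['f']+[c['cx'],c['cy']]
def back(c,px,z):
    px=np.atleast_2d(px).astype(float);d=(px-[c['cx'],c['cy']])/c['f'];u=d.copy()
    for _ in range(20):u=d/(1+c['k']*(u**2).sum(1,keepdims=True))
    r=np.c_[u,np.ones(len(u))]@c['T'][:3,:3].T;o=c['T'][:3,3]
    return o+r*((z-o[2])/r[:,2])[:,None]
def crop(im,x0,y0,x1,y1,s,name):
    cv2.imwrite('pics/'+name,cv2.resize(im[y0:y1,x0:x1,::-1],None,fx=s,fy=s,interpolation=cv2.INTER_CUBIC))
E
python3 - <<'E'
import cv2
t=cv2.imread('pics/top0.png');s=cv2.imread('pics/scene0.png')
def cr(i,a,b,c,d,k,n):cv2.imwrite('pics/'+n,cv2.resize(i[b:d,a:c],None,fx=k,fy=k,interpolation=cv2.INTER_CUBIC))
cr(t,260,195,400,285,5,'a1.png');cr(t,170,245,220,300,10,'a2.png');cr(t,425,250,505,310,8,'a3.png')
E
```

```text
(no output)
```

View pics/a1.png

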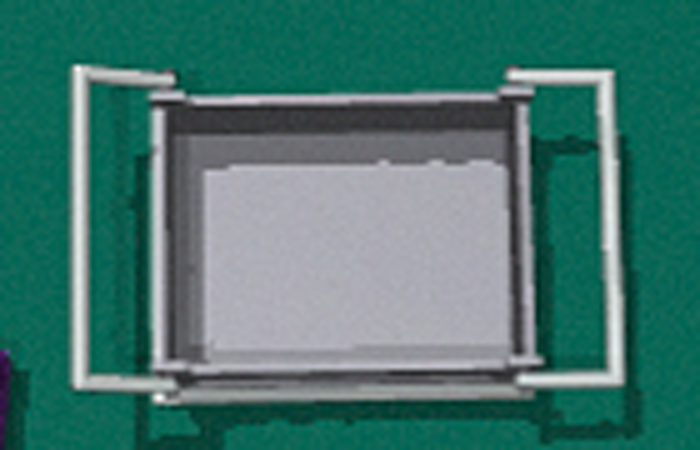

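View pics/a2.png

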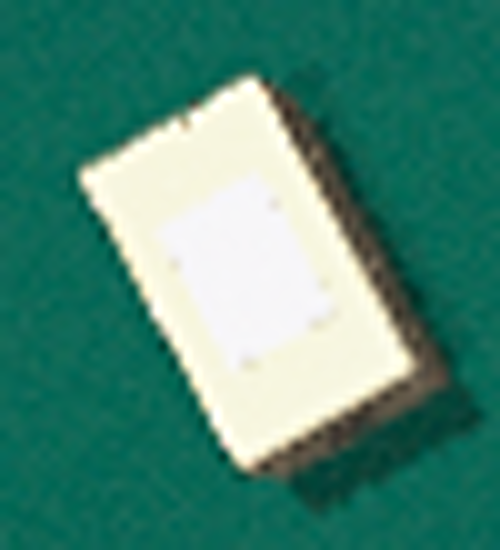

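View pics/a3.png

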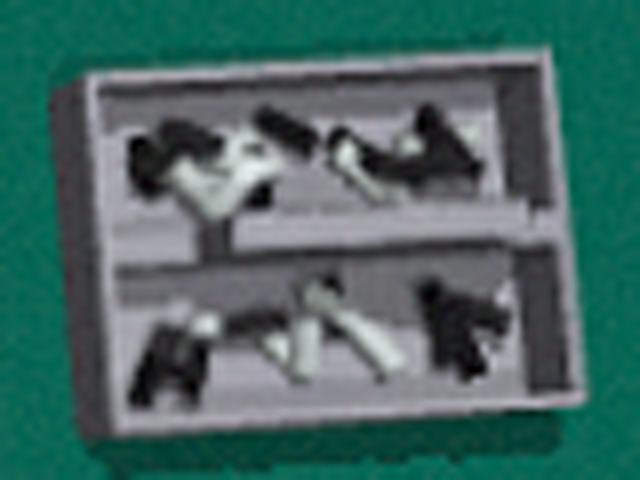

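```bash
python3 - <<'E'
from h import *
c=cam('top')
def pick(l,x0,y0,k):return [(x0+(u+.5)/k-.5,y0+(v+.5)/k-.5) for u,v in l]
def rect(p,n):
    print(n,p.round(4).tolist(),'ctr',p[:,:2].mean(0).round(4),'sides',[round(np.linalg.norm(p[i]-p[(i+1)%4]),4) for i in range(4)])
    for i in range(4):
        d=p[(i+1)%4]-p[i];print('  ang',round(np.degrees(np.arctan2(d[1],d[0])),2))
rect(back(c,pick([(80,178),(255,75),(412,368),(243,470)],170,245,10),.045),'module')
rect(back(c,pick([(88,75),(550,48),(585,400),(110,437)],425,250,8),.058),'caddy')
rect(back(c,pick([(152,98),(530,90),(540,365),(154,368)],260,195,5),.08),'tote')
print(back(c,pick([(157,402),(533,397)],260,195,5),.01))
# bails: bar ends outer
b=pick([(80,68),(80,385),(605,73),(617,383)],260,195,5)
for z in(.05,.085,.1,.12):print(z,back(c,b,z)[:,:2].round(3).tolist())
E
```

```text
module [[0.482, 0.41, 0.045], [0.5113, 0.3627, 0.045], [0.4314, 0.315, 0.045], [0.4028, 0.3602, 0.045]] ctr [0.4569 0.362 ] sides [np.float64(0.0556), np.float64(0.093), np.float64(0.0535), np.float64(0.0935)]
  ang -58.23
  ang -149.18
  ang 122.32
  ang 32.16
caddy [[0.4995, -0.2949, 0.058], [0.5107, -0.4571, 0.058], [0.3901, -0.4645, 0.058], [0.377, -0.2997, 0.058]] ctr [ 0.4443 -0.379 ] sides [np.float64(0.1626), np.float64(0.1208), np.float64(0.1654), np.float64(0.1225)]
  ang -86.03
  ang -176.5
  ang 94.54
  ang 2.23
tote [[0.6127, 0.1015, 0.08], [0.6201, -0.1021, 0.08], [0.4709, -0.107, 0.08], [0.4666, 0.0969, 0.08]] ctr [ 0.5426 -0.0027] sides [np.float64(0.2037), np.float64(0.1492), np.float64(0.204), np.float64(0.1461)]
  ang -87.92
  ang -178.12
  ang 91.22
  ang 1.78
[[ 0.45576865  0.09911558  0.01      ]
 [ 0.46135376 -0.11030033  0.01      ]]
0.05 [[0.636, 0.144], [0.46, 0.139], [0.638, -0.147], [0.465, -0.152]]
0.085 [[0.628, 0.14], [0.456, 0.135], [0.629, -0.142], [0.461, -0.147]]
0.1 [[0.624, 0.139], [0.455, 0.134], [0.625, -0.14], [0.46, -0.145]]
0.12 [[0.619, 0.137], [0.453, 0.132], [0.62, -0.137], [0.457, -0.142]]
```

```bash
python3 - <<'E'
import cv2
s=cv2.imread('pics/scene0.png')
def cr(i,a,b,c,d,k,n):cv2.imwrite('pics/'+n,cv2.resize(i[b:d,a:c],None,fx=k,fy=k,interpolation=cv2.INTER_CUBIC))
cr(s,260,210,385,295,6,'b1.png');cr(s,175,190,255,245,8,'b2.png')
E
```

```text
(no output)
```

View pics/b1.png

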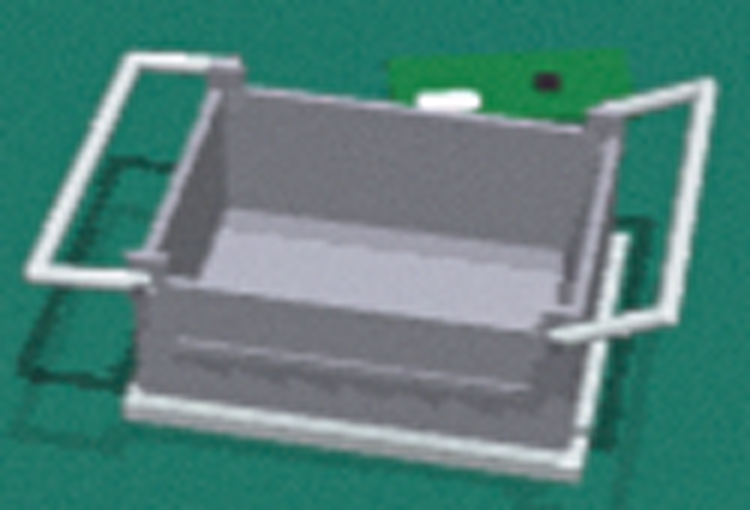

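View pics/b2.png

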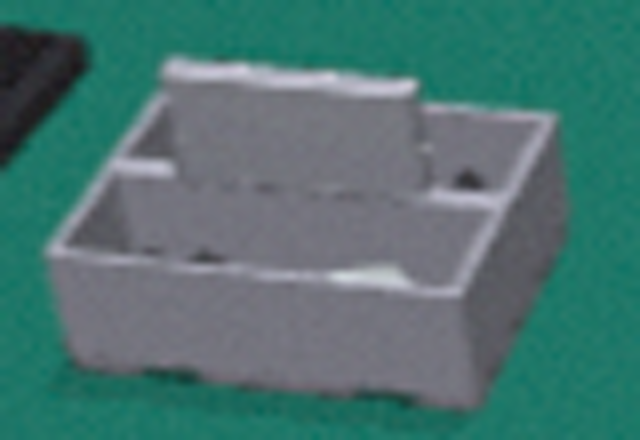

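```bash
python3 - <<'E'
from h import *
from scipy.optimize import least_squares
t=cam('top');s=cam('scene')
def pk(u,v,x0,y0,k):return np.array((x0+(u+.5)/k-.5,y0+(v+.5)/k-.5))
def W(p,l):
    c,n=np.cos(p[2]),np.sin(p[2]);return np.array([p[0]+c*l[0]-n*l[1],p[1]+n*l[0]+c*l[1],l[2]])
def bar(a,sg,hx): return (hx,sg*(.093-.05*np.cos(a)),.085+.05*np.sin(a))
TT=lambda u,v:(t,pk(u,v,260,195,5)); S=lambda u,v:(s,pk(u,v,260,210,6))
fx=[(TT(152,98),(.075,.1,.08)),(TT(530,95),(.075,-.1,.08)),(S(124,418),(.083,-.108,0)),(S(580,480),(.083,.108,0)),
 (TT(157,402),(-.083,.108,.01)),(TT(533,397),(-.083,-.108,.01))]
bb=[(TT(81,72),1,1),(TT(82,382),1,-1),(TT(605,77),-1,1),(TT(615,380),-1,-1),(S(708,90),1,-1),(S(670,316),1,1),(S(132,62),-1,-1),(S(40,270),-1,1)]
def res(p):
    r=[]
    for (c,px),l in fx:r+=list(proj(c,W(p,l))[0]-px)
    for (c,px),sg,xs in bb:r+=list(proj(c,W(p,bar(p[3] if sg>0 else p[4],sg,xs*p[5])))[0]-px)
    return r
o=least_squares(res,[.54,0,.03,2.8,2.8,.082],loss='soft_l1');print(o.x.round(4),np.degrees(o.x[2]));print(np.array(o.fun).reshape(-1,2).round(1).tolist())
for sg in(1,-1):print('bar',sg,W(o.x,bar(o.x[3 if sg>0 else 4],sg,0)).round(4))
T2=lambda u,v:(t,pk(u,v,425,250,8)); S2=lambda u,v:(s,pk(u,v,175,190,8))
ca=[(T2(88,75),(.061,.082,.058)),(T2(550,48),(.061,-.082,.058)),(T2(585,400),(-.061,-.082,.058)),(T2(110,437),(-.061,.082,.058)),
(S2(52,250),(.061,-.082,.058)),(S2(462,295),(.061,.082,.058)),(S2(558,113),(-.061,.082,.058)),(S2(480,410),(.061,.082,0)),(S2(75,368),(.061,-.082,0)),
(S2(163,78),(.006,-.05,.108)),(S2(417,95),(.006,.05,.108))]
f=lambda p:np.concatenate([proj(c,W(p,l))[0]-px for (c,px),l in ca])
o=least_squares(f,[.44,-.38,.06],loss='soft_l1');print('caddy',o.x.round(4),np.degrees(o.x[2]));print(f(o.x).reshape(-1,2).round(1).tolist())
E
```

```text
[ 5.4170e-01 -2.9000e-03  2.7900e-02  2.7671e+00  3.2650e+00  8.1800e-02] 1.5991161031209344
[[0.9, -0.4], [-0.5, -0.8], [-0.5, -0.9], [0.6, -0.2], [-1.3, -0.0], [1.0, -0.1], [-0.3, 0.4], [-0.6, 0.0], [0.1, 0.3], [0.3, -0.1], [0.1, -0.3], [-0.2, -0.1], [0.4, -0.3], [-0.6, 0.4]]
bar 1 [0.5378 0.1365 0.1033]
bar -1 [ 0.5457 -0.1455  0.0788]
caddy [ 0.4451 -0.3786  0.0639] 3.6593212755787023
[[-0.7, -0.5], [-0.2, -0.2], [-0.0, 0.3], [0.4, -0.7], [-0.4, -0.2], [0.1, -0.5], [0.3, -0.4], [0.3, 0.1], [0.5, 0.0], [-0.3, -1.4], [-0.7, -0.5]]
```

```bash
cat >> h.py <<'E'
def tgt(yaw): # tool down, tool y at world yaw (deg)
    a=np.radians(yaw);y=np.array([np.cos(a),np.sin(a),0]);z=np.array([0,0,-1.]);return R.from_matrix(np.c_[np.cross(y,z),y,z])
def plan(pos,yaw,s=None):
    s=s or state();q=rot(s['tool_rot']);d=q.inv().apply(np.array(pos)-s['tool_pos'])
    w=(q.inv()*tgt(yaw)).as_rotvec()
    print('t',round(s['time'],2),'pos',s['tool_pos'].round(4),'yaw',np.degrees(np.arctan2(*q.as_matrix()[[1,0],1])).round(2),'F',s['contact_force'].round(1),'g',round(s['gripper_width'],3))
    print(' shift/0.1',(d/.1).round(3),'turn/2',(w/2).round(4))
E
python3 -c "
from h import *
plan([.457,.362,.2],121.4)"
```

```text
t 0.15 pos [0.173  0.6    0.2051] yaw 73.91 F [0.1 0.  0.1] g 0.998
 shift/0.1 [-3.388 -1.5    0.052] turn/2 [-7.000e-04 -4.000e-04 -4.144e-01]
```

Request:
step_arm --rows '[{"claw":-1,"x":-0.12,"y":-0.05,"z":0,"wx":0,"wy":0,"wz":-0.05},{"claw":-1,"x":-0.25,"y":-0.11,"z":0,"wx":0,"wy":0,"wz":-0.1},{"claw":-1,"x":-0.37,"y":-0.17,"z":0,"wx":0,"wy":0,"wz":-0.15},{"claw":-1,"x":-0.5,"y":-0.22,"z":0,"wx":0,"wy":0,"wz":-0.2},{"claw":-1,"x":-0.62,"y":-0.28,"z":0,"wx":0,"wy":0,"wz":-0.25},{"claw":-1,"x":-0.75,"y":-0.33,"z":0,"wx":0,"wy":0,"wz":-0.31},{"claw":-1,"x":-0.87,"y":-0.39,"z":0,"wx":0,"wy":0,"wz":-0.36},{"claw":-1,"x":-1,"y":-0.45,"z":0,"wx":0,"wy":0,"wz":-0.414}]'

```text
time: 1.15
tool_pos: [0.257, 0.529, 0.2055]
tool_rot: [-0.0, -0.272, 0.962, -0.0]
contact_force: [0.1, -0.2, 1.0]
gripper_width: 0.993
```

```bash
python3 -c "
from h import *
plan([.457,.362,.15],121.4)"
```

```text
t 1.15 pos [0.257  0.529  0.2055] yaw 121.56 F [ 0.1 -0.2  1. ] g 0.993
 shift/0.1 [-0.831 -2.47   0.555] turn/2 [-0.0002 -0.0004  0.0014]
```

Request:
step_arm --rows '[{"claw":-1,"x":-0.04,"y":-0.12,"z":0},{"claw":-1,"x":-0.08,"y":-0.25,"z":0},{"claw":-1,"x":-0.13,"y":-0.37,"z":0},{"claw":-1,"x":-0.17,"y":-0.5,"z":0},{"claw":-1,"x":-0.21,"y":-0.62,"z":0},{"claw":-1,"x":-0.25,"y":-0.75,"z":0},{"claw":-1,"x":-0.3,"y":-0.87,"z":0},{"claw":-1,"x":-0.34,"y":-1,"z":0}]'

```text
schema error: expected keys claw, x, y, z, wx, wy, wz
```

Request:
step_arm --rows '[{"claw":-1,"x":-0.04,"y":-0.12,"z":0.05},{"claw":-1,"x":-0.08,"y":-0.25,"z":0.1},{"claw":-1,"x":-0.13,"y":-0.37,"z":0.15},{"claw":-1,"x":-0.17,"y":-0.5,"z":0.2},{"claw":-1,"x":-0.21,"y":-0.62,"z":0.25},{"claw":-1,"x":-0.25,"y":-0.75,"z":0.3},{"claw":-1,"x":-0.3,"y":-0.87,"z":0.35},{"claw":-1,"x":-0.34,"y":-1,"z":0.4}]'

```text
schema error: expected keys claw, x, y, z, wx, wy, wz
```

```bash
python3 - <<'E'
from h import *
plan([.457,.362,.1],121.4)
s=state();im=grab_frame('wrist');cv2.imwrite('pics/w1.png',im[:,:,::-1])
c=cam('wrist',s)
for yaw in(31.3,):
  a=np.radians(yaw);e=np.array([np.cos(a),np.sin(a)]);n=np.array([-e[1],e[0]])
  P=[[*(np.array([.457,.362])+i*.0475*e+j*.028*n),.045] for i,j in((1,1),(1,-1),(-1,-1),(-1,1))]
  p=proj(c,P);print(p.round(0).tolist())
E
```

```text
t 1.15 pos [0.257  0.529  0.2055] yaw 121.56 F [ 0.1 -0.2  1. ] g 0.993
 shift/0.1 [-0.831 -2.47   1.055] turn/2 [-0.0002 -0.0004  0.0014]
[[122.0, 328.0], [73.0, 327.0], [53.0, 246.0], [105.0, 246.0]]
```

View pics/w1.png

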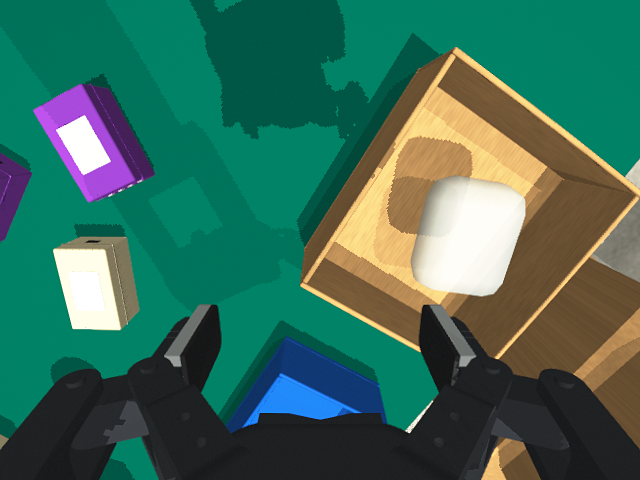

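The wrist view shows the module's top corners at about (54,247), (103,247), (122,330) and (72,329). They match the projected estimate to within 2 px.

Request:
step_arm --rows '[{"claw":-1,"x":-0.04,"y":-0.12,"z":0,"wx":0,"wy":0,"wz":0},{"claw":-1,"x":-0.08,"y":-0.25,"z":0,"wx":0,"wy":0,"wz":0},{"claw":-1,"x":-0.13,"y":-0.37,"z":0,"wx":0,"wy":0,"wz":0},{"claw":-1,"x":-0.17,"y":-0.5,"z":0,"wx":0,"wy":0,"wz":0},{"claw":-1,"x":-0.21,"y":-0.62,"z":0,"wx":0,"wy":0,"wz":0},{"claw":-1,"x":-0.25,"y":-0.75,"z":0,"wx":0,"wy":0,"wz":0},{"claw":-1,"x":-0.3,"y":-0.87,"z":0,"wx":0,"wy":0,"wz":0},{"claw":-1,"x":-0.34,"y":-1,"z":0,"wx":0,"wy":0,"wz":0}]'

```text
time: 2.2
tool_pos: [0.3386, 0.4613, 0.206]
tool_rot: [0.0, -0.27, 0.963, 0.0]
contact_force: [-0.2, -0.5, 0.9]
gripper_width: 1.001
```

Request:
step_arm --rows '[{"claw":-1,"x":-0.04,"y":-0.12,"z":0.05,"wx":0,"wy":0,"wz":0},{"claw":-1,"x":-0.08,"y":-0.25,"z":0.1,"wx":0,"wy":0,"wz":0},{"claw":-1,"x":-0.13,"y":-0.37,"z":0.15,"wx":0,"wy":0,"wz":0},{"claw":-1,"x":-0.17,"y":-0.5,"z":0.2,"wx":0,"wy":0,"wz":0},{"claw":-1,"x":-0.21,"y":-0.62,"z":0.25,"wx":0,"wy":0,"wz":0},{"claw":-1,"x":-0.25,"y":-0.75,"z":0.3,"wx":0,"wy":0,"wz":0},{"claw":-1,"x":-0.3,"y":-0.87,"z":0.35,"wx":0,"wy":0,"wz":0},{"claw":-1,"x":-0.34,"y":-1,"z":0.4,"wx":0,"wy":0,"wz":0}]'

```text
time: 3.2
tool_pos: [0.4197, 0.3936, 0.1657]
tool_rot: [0.0, -0.27, 0.963, 0.0]
contact_force: [-0.8, 0.2, -0.4]
gripper_width: 0.995
```

```bash
python3 - <<'E'
from h import *
plan([.457,.362,.1],121.4)
s=state();im=grab_frame('wrist');cv2.imwrite('pics/w2.png',im[:,:,::-1])
c=cam('wrist',s)
for yaw in(31.3,):
  a=np.radians(yaw);e=np.array([np.cos(a),np.sin(a)]);n=np.array([-e[1],e[0]])
  P=[[*(np.array([.457,.362])+i*.0475*e+j*.028*n),.045] for i,j in((1,1),(1,-1),(-1,-1),(-1,1))]
  p=proj(c,P);print(p.round(0).tolist())
E
```

```text
t 3.2 pos [0.4197 0.3936 0.1657] yaw 121.36 F [-0.8  0.2 -0.4] g 0.995
 shift/0.1 [-0.154 -0.464  0.657] turn/2 [ 0.      0.     -0.0004]
[[300.0, 289.0], [240.0, 288.0], [232.0, 185.0], [299.0, 185.0]]
```

View pics/w2.png

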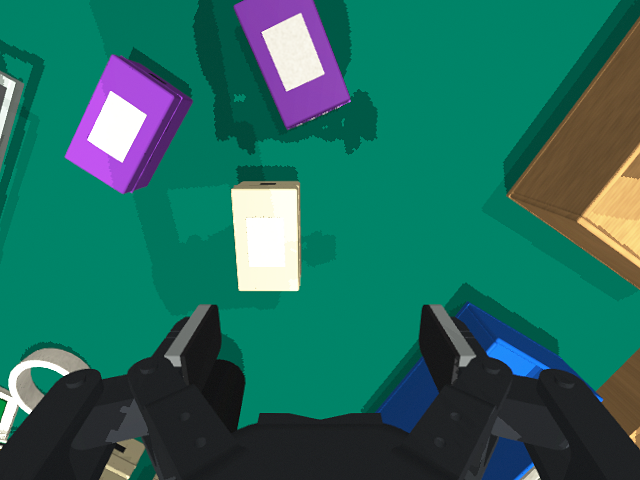

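The module's top corners are at (232,185), (299,185), (300,289) and (240,288), as predicted, so I'm descending.

Request:
step_arm --rows '[{"claw":-1,"x":-0.03,"y":-0.1,"z":0.06,"wx":0,"wy":0,"wz":0},{"claw":-1,"x":-0.06,"y":-0.2,"z":0.13,"wx":0,"wy":0,"wz":0},{"claw":-1,"x":-0.1,"y":-0.3,"z":0.2,"wx":0,"wy":0,"wz":0},{"claw":-1,"x":-0.13,"y":-0.4,"z":0.28,"wx":0,"wy":0,"wz":0},{"claw":-1,"x":-0.154,"y":-0.464,"z":0.38,"wx":0,"wy":0,"wz":0},{"claw":-1,"x":-0.154,"y":-0.464,"z":0.5,"wx":0,"wy":0,"wz":0},{"claw":-1,"x":-0.154,"y":-0.464,"z":0.62,"wx":0,"wy":0,"wz":0},{"claw":-1,"x":-0.154,"y":-0.464,"z":0.75,"wx":0,"wy":0,"wz":0}]'

```text
time: 4.25
tool_pos: [0.4559, 0.3627, 0.09]
tool_rot: [-0.0, -0.27, 0.963, 0.0]
contact_force: [0.5, 0.0, 0.3]
gripper_width: 1.001
```

```bash
python3 -c "
from h import *
plan([.457,.362,.014],121.4)"
```

```text
t 4.25 pos [0.4559 0.3627 0.09  ] yaw 121.38 F [0.5 0.  0.3] g 1.001
 shift/0.1 [-0.006 -0.012  0.76 ] turn/2 [ 0.     -0.0001 -0.0002]
```

Request:
step_arm --rows '[{"claw":-1,"x":0,"y":-0.01,"z":0.15,"wx":0,"wy":0,"wz":0},{"claw":-1,"x":0,"y":-0.01,"z":0.3,"wx":0,"wy":0,"wz":0},{"claw":-1,"x":0,"y":-0.01,"z":0.45,"wx":0,"wy":0,"wz":0},{"claw":-1,"x":0,"y":-0.01,"z":0.6,"wx":0,"wy":0,"wz":0},{"claw":-1,"x":0,"y":-0.01,"z":0.7,"wx":0,"wy":0,"wz":0},{"claw":-1,"x":0,"y":-0.01,"z":0.76,"wx":0,"wy":0,"wz":0},{"claw":1,"x":0,"y":-0.01,"z":0.76,"wx":0,"wy":0,"wz":0},{"claw":1,"x":0,"y":-0.01,"z":0.76,"wx":0,"wy":0,"wz":0}]'

```text
time: 5.25
tool_pos: [0.4576, 0.3616, 0.0161]
tool_rot: [0.001, -0.27, 0.963, -0.0]
contact_force: [-5.3, -2.0, 23.5]
gripper_width: 0.609
```

Request:
step_arm --rows '[{"claw":1,"x":0,"y":0,"z":0,"wx":0,"wy":0,"wz":0},{"claw":1,"x":0,"y":0,"z":0,"wx":0,"wy":0,"wz":0},{"claw":1,"x":0,"y":0,"z":-0.03,"wx":0,"wy":0,"wz":0},{"claw":1,"x":0,"y":0,"z":-0.1,"wx":0,"wy":0,"wz":0},{"claw":1,"x":0,"y":0,"z":-0.25,"wx":0,"wy":0,"wz":0},{"claw":1,"x":0,"y":0,"z":-0.45,"wx":0,"wy":0,"wz":0},{"claw":1,"x":0,"y":0,"z":-0.7,"wx":0,"wy":0,"wz":0},{"claw":1,"x":0,"y":0,"z":-0.95,"wx":0,"wy":0,"wz":0}]'

```text
time: 6.25
tool_pos: [0.457, 0.3619, 0.1123]
tool_rot: [0.001, -0.27, 0.963, 0.0]
contact_force: [-0.2, 0.4, 0.5]
gripper_width: -0.001
```

```bash
python3 - <<'E'
from h import *
plan([.5417,-.003,.165],91.6)
im=grab_frame('wrist');cv2.imwrite('pics/w3.png',im[:,:,::-1])
E
```

```text
t 6.25 pos [0.457  0.3619 0.1123] yaw 121.35 F [-0.2  0.4  0.5] g -0.001
 shift/0.1 [ 1.175 -3.556 -0.529] turn/2 [2.000e-04 7.000e-04 2.596e-01]
```

View pics/w3.png

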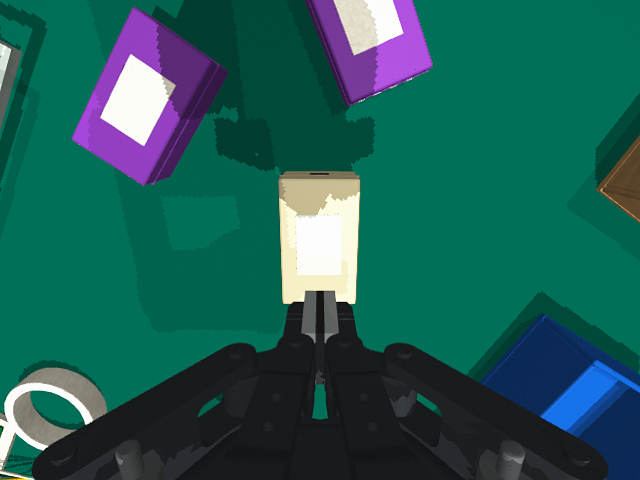

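The grip slipped off: the fingers are fully shut, with the module still on the bench at cols 280-359, rows 178-303. I'll measure the module again and grip lower.

```bash
python3 - <<'E'
from h import *
s=state();c=cam('wrist',s)
p=back(c,[(280,178),(359,178),(356,303),(283,303)],.045);print(p.round(4),p.mean(0))
im=cv2.imread('pics/w3.png');cv2.imwrite('pics/w3c.png',cv2.resize(im[150:340,230:410],None,fx=4,fy=4))
E
```

```text
[[0.436  0.3162 0.045 ]
 [0.4077 0.3626 0.045 ]
 [0.4895 0.4137 0.045 ]
 [0.5189 0.3654 0.045 ]] [0.46302381 0.36446059 0.045     ]
```

View pics/w3c.png

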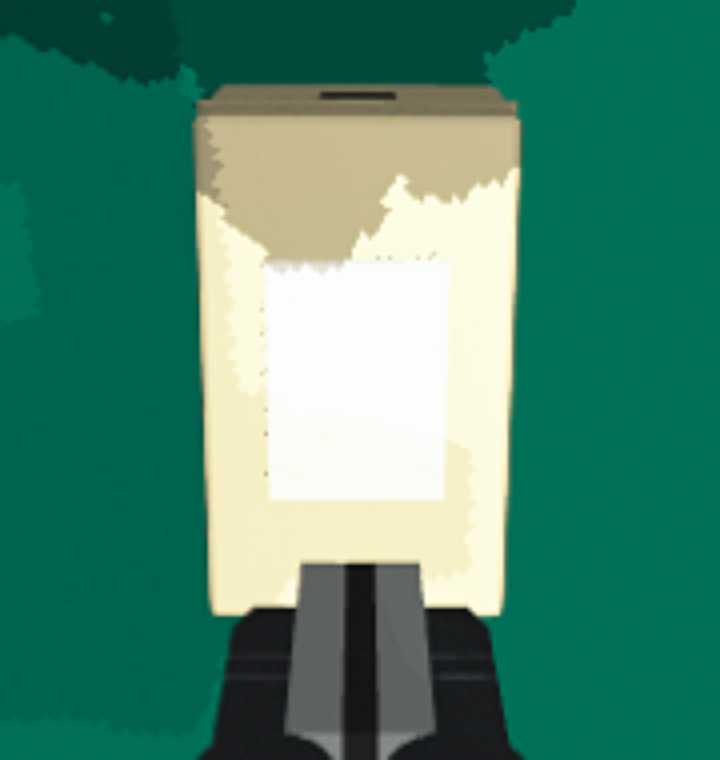

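Request:
step_arm --rows '[{"claw":-1,"x":0,"y":0,"z":0,"wx":0,"wy":0,"wz":0},{"claw":-1,"x":-0.02,"y":0,"z":0,"wx":0,"wy":0,"wz":0},{"claw":-1,"x":-0.04,"y":0,"z":0.1,"wx":0,"wy":0,"wz":0},{"claw":-1,"x":-0.04,"y":0,"z":0.25,"wx":0,"wy":0,"wz":0},{"claw":-1,"x":-0.04,"y":0,"z":0.42,"wx":0,"wy":0,"wz":0},{"claw":-1,"x":-0.04,"y":0,"z":0.6,"wx":0,"wy":0,"wz":0},{"claw":-1,"x":-0.04,"y":0,"z":0.8,"wx":0,"wy":0,"wz":0},{"claw":-1,"x":-0.04,"y":0,"z":1,"wx":0,"wy":0,"wz":0}]'

```text
time: 7.3
tool_pos: [0.4599, 0.3636, 0.0083]
tool_rot: [-0.0, -0.27, 0.963, -0.0]
contact_force: [0.1, 0.5, -0.2]
gripper_width: 1.001
```

```bash
python3 - <<'E'
from h import *
plan([.46,.363,.003],121.4)
im=grab_frame('scene');crop(im,380,180,540,320,4,'s1.png')
im=grab_frame('wrist');cv2.imwrite('pics/w4.png',im[:,:,::-1])
E
```

```text
t 7.3 pos [0.4599 0.3636 0.0083] yaw 121.35 F [ 0.1  0.5 -0.2] g 1.001
 shift/0.1 [ 0.002 -0.006  0.054] turn/2 [ 0.     -0.0003 -0.0004]
```

View pics/s1.png

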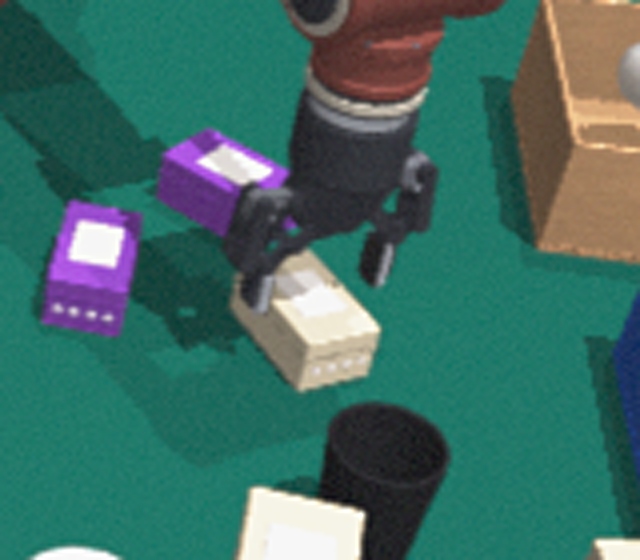

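View pics/w4.png

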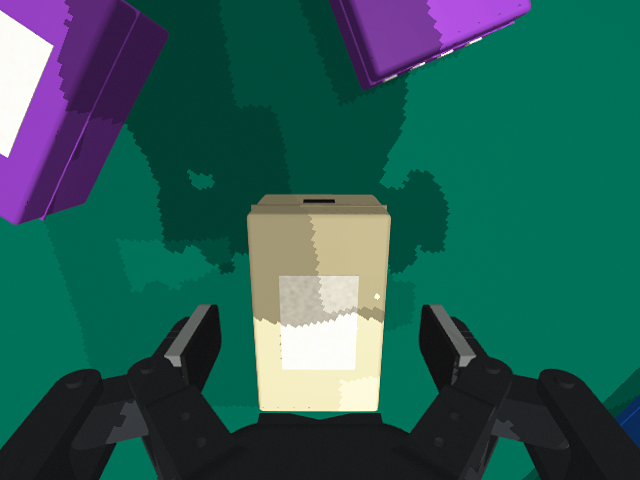

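```bash
python3 - <<'E'
from h import *
s=state();c=cam('wrist',s)
p=back(c,[(248,213),(390,213),(379,411),(260,411)],.045);print(p.round(4),p.mean(0))
print(proj(c,[s['tool_pos'],s['tool_pos']+[0,0,.013]]))
t=cam('top');im=grab_frame('top');crop(im,160,230,250,310,8,'t2.png')
E
```

```text
[[0.4332 0.314  0.045 ]
 [0.4048 0.3607 0.045 ]
 [0.4861 0.4115 0.045 ]
 [0.5154 0.3633 0.045 ]] [0.45988411 0.36236827 0.045     ]
[[321.25799113 281.43655306]
 [321.38239487 292.34297977]]
```

View pics/t2.png

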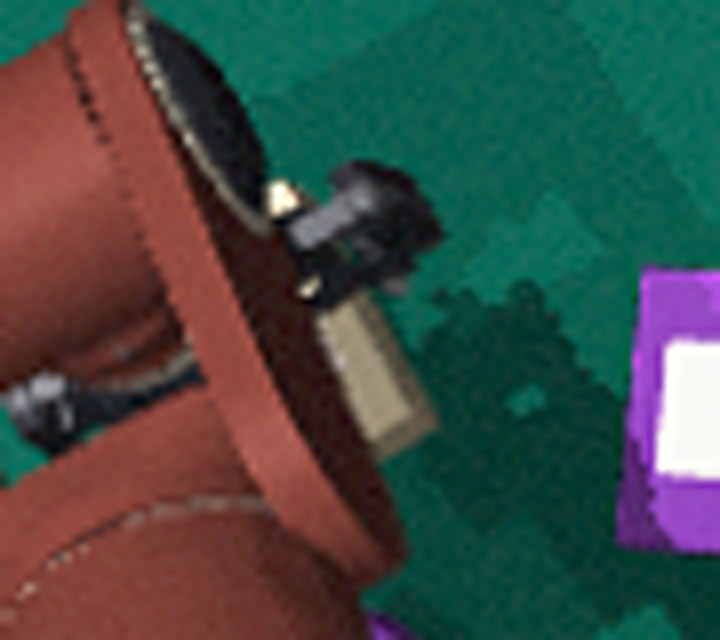

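The fingers straddle the module and are centred to about 1 mm. I'll go 5 mm lower and close.

Request:
step_arm --rows '[{"claw":-1,"x":0,"y":-0.01,"z":0.03,"wx":0,"wy":0,"wz":0},{"claw":-1,"x":0,"y":-0.01,"z":0.05,"wx":0,"wy":0,"wz":0},{"claw":1,"x":0,"y":-0.01,"z":0.05,"wx":0,"wy":0,"wz":0},{"claw":1,"x":0,"y":-0.01,"z":0.05,"wx":0,"wy":0,"wz":0},{"claw":1,"x":0,"y":-0.01,"z":0.05,"wx":0,"wy":0,"wz":0},{"claw":1,"x":0,"y":-0.01,"z":0.05,"wx":0,"wy":0,"wz":0},{"claw":1,"x":0,"y":-0.01,"z":0.05,"wx":0,"wy":0,"wz":0},{"claw":1,"x":0,"y":-0.01,"z":0.05,"wx":0,"wy":0,"wz":0}]'

```text
time: 8.45
tool_pos: [0.4614, 0.3634, 0.006]
tool_rot: [0.001, -0.27, 0.963, 0.0]
contact_force: [-0.2, 0.3, 5.1]
gripper_width: 0.635
```

```bash
python3 - <<'E'
from h import *
plan([.46,.363,.003],121.4)
im=grab_frame('scene');crop(im,380,180,540,320,4,'s2.png')
E
```

```text
t 8.45 pos [0.4614 0.3634 0.006 ] yaw 121.35 F [-0.2  0.3  5.1] g 0.635
 shift/0.1 [0.014 0.004 0.03 ] turn/2 [ 0.      0.0008 -0.0004]
```

View pics/s2.png

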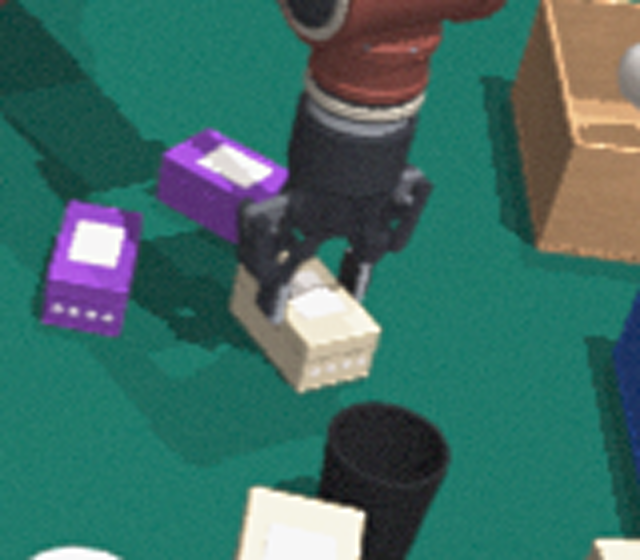

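The gripper holds the module at width 0.635 with little force, so I'm lifting.

Request:
step_arm --rows '[{"claw":1,"x":0,"y":0,"z":-0.05,"wx":0,"wy":0,"wz":0},{"claw":1,"x":0,"y":0,"z":-0.15,"wx":0,"wy":0,"wz":0},{"claw":1,"x":0,"y":0,"z":-0.3,"wx":0,"wy":0,"wz":0},{"claw":1,"x":0,"y":0,"z":-0.45,"wx":0,"wy":0,"wz":0},{"claw":1,"x":0,"y":0,"z":-0.6,"wx":0,"wy":0,"wz":0},{"claw":1,"x":0,"y":0,"z":-0.75,"wx":0,"wy":0,"wz":0},{"claw":1,"x":0,"y":0,"z":-0.88,"wx":0,"wy":0,"wz":0},{"claw":1,"x":0,"y":0,"z":-1,"wx":0,"wy":0,"wz":0}]'

```text
time: 9.5
tool_pos: [0.4607, 0.3629, 0.1059]
tool_rot: [0.0, -0.27, 0.963, 0.0]
contact_force: [-0.7, 0.3, -2.4]
gripper_width: 0.628
```

```bash
python3 - <<'E'
from h import *
plan([.5417,-.003,.165],91.6)
im=grab_frame('scene');crop(im,380,180,540,320,4,'s3.png')
im=grab_frame('wrist');cv2.imwrite('pics/w5.png',im[:,:,::-1])
E
```

```text
t 9.5 pos [0.4607 0.3629 0.1059] yaw 121.35 F [-0.7  0.3 -2.4] g 0.628
 shift/0.1 [ 1.212 -3.546 -0.591] turn/2 [0.000e+00 1.000e-04 2.597e-01]
```

View pics/s3.png

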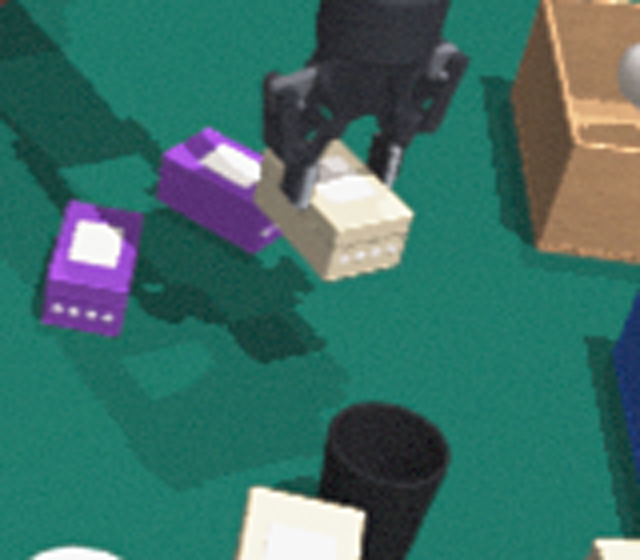

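View pics/w5.png

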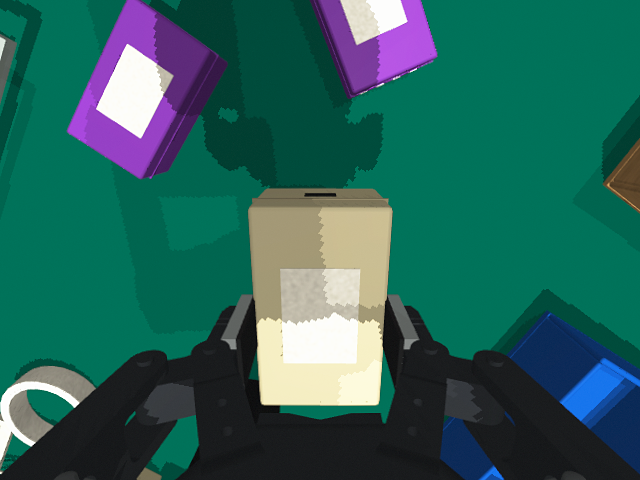

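The scene and wrist views show the module held level, its centre about at col 320. I'm carrying it to the tote.

Request:
step_arm --rows '[{"claw":1,"x":0.04,"y":-0.12,"z":-0.08,"wx":0,"wy":0,"wz":0.03},{"claw":1,"x":0.08,"y":-0.25,"z":-0.16,"wx":0,"wy":0,"wz":0.06},{"claw":1,"x":0.13,"y":-0.37,"z":-0.24,"wx":0,"wy":0,"wz":0.1},{"claw":1,"x":0.17,"y":-0.5,"z":-0.32,"wx":0,"wy":0,"wz":0.13},{"claw":1,"x":0.21,"y":-0.62,"z":-0.4,"wx":0,"wy":0,"wz":0.16},{"claw":1,"x":0.25,"y":-0.75,"z":-0.48,"wx":0,"wy":0,"wz":0.2},{"claw":1,"x":0.3,"y":-0.87,"z":-0.56,"wx":0,"wy":0,"wz":0.23},{"claw":1,"x":0.34,"y":-1,"z":-0.63,"wx":0,"wy":0,"wz":0.26}]'

```text
time: 10.6
tool_pos: [0.4838, 0.2589, 0.1685]
tool_rot: [0.0, -0.012, 1.0, 0.0]
contact_force: [0.0, 0.1, -2.1]
gripper_width: 0.634
```

```bash
python3 - <<'E'
from h import *
plan([.5417,-.003,.165],91.6)
E
```

```text
t 10.6 pos [0.4838 0.2589 0.1685] yaw 91.36 F [ 0.   0.1 -2.1] g 0.634
 shift/0.1 [-0.516 -2.632  0.035] turn/2 [ 0.      0.0001 -0.0021]
```

Request:
step_arm --rows '[{"claw":1,"x":-0.03,"y":-0.12,"z":0,"wx":0,"wy":0,"wz":0},{"claw":1,"x":-0.06,"y":-0.25,"z":0,"wx":0,"wy":0,"wz":0},{"claw":1,"x":-0.09,"y":-0.37,"z":0,"wx":0,"wy":0,"wz":0},{"claw":1,"x":-0.12,"y":-0.5,"z":0,"wx":0,"wy":0,"wz":0},{"claw":1,"x":-0.15,"y":-0.62,"z":0,"wx":0,"wy":0,"wz":0},{"claw":1,"x":-0.18,"y":-0.75,"z":0,"wx":0,"wy":0,"wz":0},{"claw":1,"x":-0.21,"y":-0.87,"z":0,"wx":0,"wy":0,"wz":0},{"claw":1,"x":-0.25,"y":-1,"z":0,"wx":0,"wy":0,"wz":0}]'

```text
time: 11.6
tool_pos: [0.5116, 0.1597, 0.168]
tool_rot: [0.0, -0.014, 1.0, 0.0]
contact_force: [-0.2, -0.2, -2.0]
gripper_width: 0.638
```

Request:
step_arm --rows '[{"claw":1,"x":-0.03,"y":-0.12,"z":0,"wx":0,"wy":0,"wz":0},{"claw":1,"x":-0.06,"y":-0.25,"z":0,"wx":0,"wy":0,"wz":0},{"claw":1,"x":-0.09,"y":-0.37,"z":0,"wx":0,"wy":0,"wz":0},{"claw":1,"x":-0.12,"y":-0.5,"z":0,"wx":0,"wy":0,"wz":0},{"claw":1,"x":-0.15,"y":-0.62,"z":0,"wx":0,"wy":0,"wz":0},{"claw":1,"x":-0.18,"y":-0.75,"z":0,"wx":0,"wy":0,"wz":0},{"claw":1,"x":-0.21,"y":-0.87,"z":0,"wx":0,"wy":0,"wz":0},{"claw":1,"x":-0.25,"y":-1,"z":0,"wx":0,"wy":0,"wz":0}]'

```text
time: 12.6
tool_pos: [0.5393, 0.0605, 0.168]
tool_rot: [0.0, -0.014, 1.0, 0.0]
contact_force: [0.4, 0.4, -1.5]
gripper_width: 0.634
```

```bash
python3 - <<'E'
from h import *
plan([.5417,-.003,.012],91.6)
E
```

```text
t 12.6 pos [0.5393 0.0605 0.168 ] yaw 91.57 F [ 0.4  0.4 -1.5] g 0.634
 shift/0.1 [-0.006 -0.635  1.56 ] turn/2 [ 0.      0.     -0.0003]
```

Request:
step_arm --rows '[{"claw":1,"x":0,"y":-0.12,"z":0,"wx":0,"wy":0,"wz":0},{"claw":1,"x":0,"y":-0.25,"z":0,"wx":0,"wy":0,"wz":0},{"claw":1,"x":0,"y":-0.38,"z":0,"wx":0,"wy":0,"wz":0},{"claw":1,"x":-0.01,"y":-0.52,"z":0,"wx":0,"wy":0,"wz":0},{"claw":1,"x":-0.01,"y":-0.63,"z":0.1,"wx":0,"wy":0,"wz":0},{"claw":1,"x":-0.01,"y":-0.635,"z":0.25,"wx":0,"wy":0,"wz":0},{"claw":1,"x":-0.01,"y":-0.635,"z":0.4,"wx":0,"wy":0,"wz":0},{"claw":1,"x":-0.01,"y":-0.635,"z":0.55,"wx":0,"wy":0,"wz":0}]'

```text
time: 13.6
tool_pos: [0.5412, -0.0017, 0.1112]
tool_rot: [-0.001, -0.014, 1.0, 0.0]
contact_force: [-0.2, -0.8, -2.2]
gripper_width: 0.637
```

```bash
python3 - <<'E'
from h import *
plan([.5417,-.003,.012],91.6)
s=state();im=grab_frame('wrist');cv2.imwrite('pics/w6.png',im[:,:,::-1])
E
```

```text
t 13.6 pos [ 0.5412 -0.0017  0.1112] yaw 91.59 F [-0.2 -0.8 -2.2] g 0.637
 shift/0.1 [-0.006 -0.013  0.992] turn/2 [ 0.0002 -0.0007 -0.0001]
```

View pics/w6.png

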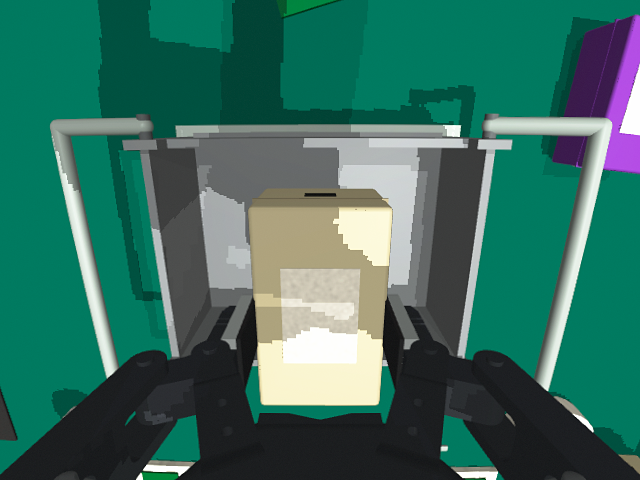

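The module hangs centred over the tote mouth (cols 250-390, between walls at 150 and 490). I'm lowering it.

Request:
step_arm --rows '[{"claw":1,"x":-0.01,"y":-0.01,"z":0.15,"wx":0,"wy":0,"wz":0},{"claw":1,"x":-0.01,"y":-0.01,"z":0.3,"wx":0,"wy":0,"wz":0},{"claw":1,"x":-0.01,"y":-0.01,"z":0.45,"wx":0,"wy":0,"wz":0},{"claw":1,"x":-0.01,"y":-0.01,"z":0.6,"wx":0,"wy":0,"wz":0},{"claw":1,"x":-0.01,"y":-0.01,"z":0.74,"wx":0,"wy":0,"wz":0},{"claw":1,"x":-0.01,"y":-0.01,"z":0.86,"wx":0,"wy":0,"wz":0},{"claw":1,"x":-0.01,"y":-0.01,"z":0.93,"wx":0,"wy":0,"wz":0},{"claw":1,"x":-0.01,"y":-0.01,"z":0.97,"wx":0,"wy":0,"wz":0}]'

```text
time: 14.65
tool_pos: [0.5429, -0.0032, 0.0157]
tool_rot: [-0.0, -0.014, 1.0, -0.0]
contact_force: [0.3, -0.3, -1.1]
gripper_width: 0.634
```

```bash
python3 - <<'E'
from h import *
plan([.5417,-.003,.011],91.6)
E
```

```text
t 14.65 pos [ 0.5429 -0.0032  0.0157] yaw 91.56 F [ 0.3 -0.3 -1.1] g 0.634
 shift/0.1 [0.012 0.002 0.047] turn/2 [-0.     -0.     -0.0004]
```

Request:
step_arm --rows '[{"claw":1,"x":0,"y":0,"z":0.0,"wx":0,"wy":0,"wz":0},{"claw":1,"x":0,"y":0,"z":0.01,"wx":0,"wy":0,"wz":0},{"claw":1,"x":0,"y":0,"z":0.02,"wx":0,"wy":0,"wz":0},{"claw":1,"x":0,"y":0,"z":0.03,"wx":0,"wy":0,"wz":0},{"claw":1,"x":0,"y":0,"z":0.035,"wx":0,"wy":0,"wz":0},{"claw":1,"x":0,"y":0,"z":0.04,"wx":0,"wy":0,"wz":0},{"claw":1,"x":0,"y":0,"z":0.04,"wx":0,"wy":0,"wz":0},{"claw":1,"x":0,"y":0,"z":0.04,"wx":0,"wy":0,"wz":0}]'

```text
time: 15.65
tool_pos: [0.5429, -0.0032, 0.012]
tool_rot: [0.0, -0.014, 1.0, -0.0]
contact_force: [0.5, 0.5, -0.7]
gripper_width: 0.632
```

Request:
step_arm --rows '[{"claw":1,"x":0,"y":0,"z":0.01,"wx":0,"wy":0,"wz":0},{"claw":1,"x":0,"y":0,"z":0.02,"wx":0,"wy":0,"wz":0},{"claw":1,"x":0,"y":0,"z":0.02,"wx":0,"wy":0,"wz":0},{"claw":-0.3,"x":0,"y":0,"z":0.02,"wx":0,"wy":0,"wz":0},{"claw":-0.7,"x":0,"y":0,"z":0.02,"wx":0,"wy":0,"wz":0},{"claw":-0.7,"x":0,"y":0,"z":0.02,"wx":0,"wy":0,"wz":0},{"claw":-0.7,"x":0,"y":0,"z":-0.05,"wx":0,"wy":0,"wz":0},{"claw":-0.7,"x":0,"y":0,"z":-0.2,"wx":0,"wy":0,"wz":0}]'

```text
time: 16.65
tool_pos: [0.5423, -0.0031, 0.0321]
tool_rot: [-0.001, -0.014, 1.0, 0.0]
contact_force: [-0.1, 0.7, 0.7]
gripper_width: 0.85
```

```bash
python3 - <<'E'
from h import *
plan([.5378,.1365,.15],91.6)
im=grab_frame('wrist');cv2.imwrite('pics/w7.png',im[:,:,::-1])
E
```

```text
t 16.65 pos [ 0.5423 -0.0031  0.0321] yaw 91.56 F [-0.1  0.7  0.7] g 0.85
 shift/0.1 [ 0.008  1.397 -1.179] turn/2 [ 0.0001 -0.0007 -0.0004]
```

View pics/w7.png

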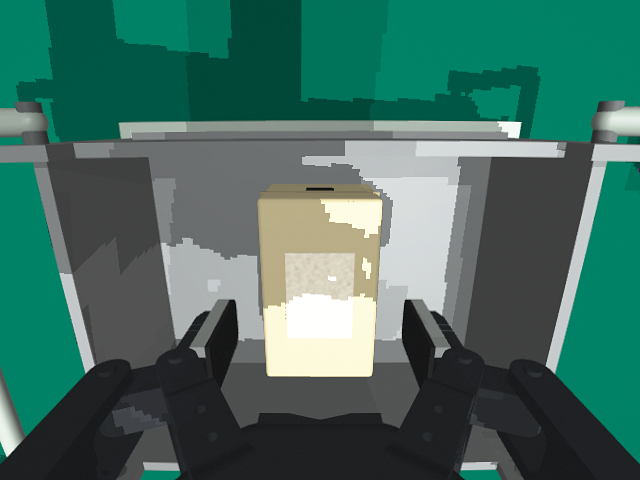

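The module lies flat on the tote floor (cols 258-382, rows 197-376) and is free of the fingers. Next is the left bail.

Request:
step_arm --rows '[{"claw":-0.7,"x":0,"y":0,"z":-0.15,"wx":0,"wy":0,"wz":0},{"claw":-0.7,"x":0,"y":0,"z":-0.35,"wx":0,"wy":0,"wz":0},{"claw":0.2,"x":0,"y":0.02,"z":-0.55,"wx":0,"wy":0,"wz":0},{"claw":0.2,"x":0,"y":0.1,"z":-0.75,"wx":0,"wy":0,"wz":0},{"claw":0.2,"x":0,"y":0.22,"z":-0.95,"wx":0,"wy":0,"wz":0},{"claw":0.2,"x":0,"y":0.35,"z":-1,"wx":0,"wy":0,"wz":0},{"claw":0.2,"x":0,"y":0.5,"z":-1,"wx":0,"wy":0,"wz":0},{"claw":0.2,"x":0,"y":0.62,"z":-1,"wx":0,"wy":0,"wz":0}]'

```text
time: 17.7
tool_pos: [0.5403, 0.0601, 0.1308]
tool_rot: [-0.001, -0.014, 1.0, 0.0]
contact_force: [0.3, -0.2, -0.6]
gripper_width: 0.399
```

```bash
python3 - <<'E'
from h import *
plan([.5378,.1365,.15],91.6)
E
```

```text
t 17.7 pos [0.5403 0.0601 0.1308] yaw 91.6 F [ 0.3 -0.2 -0.6] g 0.399
 shift/0.1 [ 0.004  0.765 -0.191] turn/2 [ 0.0001 -0.001   0.    ]
```

Request:
step_arm --rows '[{"claw":0.2,"x":0,"y":0.05,"z":-0.08,"wx":0,"wy":0,"wz":0},{"claw":0.2,"x":0,"y":0.18,"z":-0.16,"wx":0,"wy":0,"wz":0},{"claw":0.2,"x":0,"y":0.32,"z":-0.2,"wx":0,"wy":0,"wz":0},{"claw":0.2,"x":0,"y":0.46,"z":-0.2,"wx":0,"wy":0,"wz":0},{"claw":0.2,"x":0,"y":0.6,"z":-0.2,"wx":0,"wy":0,"wz":0},{"claw":0.2,"x":0,"y":0.7,"z":-0.2,"wx":0,"wy":0,"wz":0},{"claw":0.2,"x":0,"y":0.765,"z":-0.2,"wx":0,"wy":0,"wz":0},{"claw":0.2,"x":0,"y":0.765,"z":-0.2,"wx":0,"wy":0,"wz":0}]'

```text
time: 18.7
tool_pos: [0.539, 0.1356, 0.1519]
tool_rot: [-0.0, -0.014, 1.0, -0.0]
contact_force: [-0.2, -0.1, 0.0]
gripper_width: 0.396
```

```bash
python3 - <<'E'
from h import *
plan([.5378,.1365,.082],91.6)
s=state();im=grab_frame('wrist');cv2.imwrite('pics/w8.png',im[:,:,::-1])
c=cam('wrist',s);print(proj(c,[[.5378-.08,.1343-.0022,.1033],[.5378+.05,.1365+.0014,.1033],[.5378-.0818,.1365-.0023,.1033]]).round(0))
E
```

```text
t 18.7 pos [0.539  0.1356 0.1519] yaw 91.59 F [-0.2 -0.1  0. ] g 0.396
 shift/0.1 [0.011 0.009 0.699] turn/2 [-0.0001 -0.0001 -0.0001]
[[318. 121.]
 [321. 315.]
 [321. 118.]]
```

View pics/w8.png

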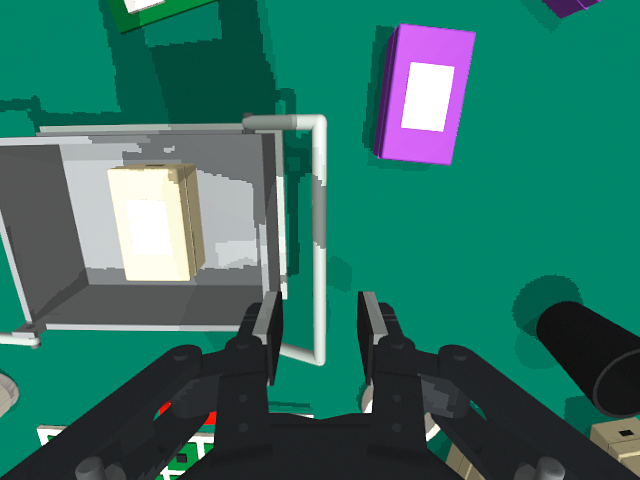

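The bar runs down col 320, between the jaws, as predicted. I'm descending to grip it.

Request:
step_arm --rows '[{"claw":0.2,"x":0.01,"y":0.01,"z":0.15,"wx":0,"wy":0,"wz":0},{"claw":0.2,"x":0.01,"y":0.01,"z":0.3,"wx":0,"wy":0,"wz":0},{"claw":0.2,"x":0.01,"y":0.01,"z":0.45,"wx":0,"wy":0,"wz":0},{"claw":0.2,"x":0.01,"y":0.01,"z":0.6,"wx":0,"wy":0,"wz":0},{"claw":0.2,"x":0.01,"y":0.01,"z":0.7,"wx":0,"wy":0,"wz":0},{"claw":1,"x":0.01,"y":0.01,"z":0.7,"wx":0,"wy":0,"wz":0},{"claw":1,"x":0.01,"y":0.01,"z":0.7,"wx":0,"wy":0,"wz":0},{"claw":1,"x":0.01,"y":0.01,"z":0.7,"wx":0,"wy":0,"wz":0}]'

```text
time: 19.75
tool_pos: [0.5379, 0.1354, 0.0819]
tool_rot: [-0.0, -0.014, 1.0, -0.001]
contact_force: [0.6, -4.3, -3.3]
gripper_width: 0.046
```

```bash
python3 - <<'E'
from h import *
plan([.5378,.1365,.082],91.6)
s=state();a=0.0279
hc=np.array([.5417,-.0029]);h=hc+.093*np.array([-np.sin(a),np.cos(a)]);u=np.array([-np.sin(a),np.cos(a)])
g=s['tool_pos'][:2]-h;print('rel y',g@u)
# arc displacement from 2.767 down
for th in np.linspace(2.767,0,17)[1:]:
    dy=-.05*np.cos(th)+.05*np.cos(2.767);dz=.05*np.sin(th)-.05*np.sin(2.767);print(round(th,2),'y',round(dy*10,3),'z',round(-dz*10,3))
E
```

```text
t 19.75 pos [0.5379 0.1354 0.0819] yaw 91.56 F [ 0.6 -4.3 -3.3] g 0.046
 shift/0.1 [ 0.001  0.011 -0.001] turn/2 [-0.0009 -0.0002 -0.0004]
rel y 0.0453201222087541
2.59 y -0.038 z -0.077
2.42 y -0.09 z -0.147
2.25 y -0.152 z -0.207
2.08 y -0.224 z -0.255
1.9 y -0.303 z -0.29
1.73 y -0.386 z -0.311
1.56 y -0.473 z -0.317
1.38 y -0.558 z -0.308
1.21 y -0.642 z -0.285
1.04 y -0.719 z -0.248
0.86 y -0.79 z -0.197
0.69 y -0.85 z -0.136
0.52 y -0.9 z -0.065
0.35 y -0.936 z 0.013
0.17 y -0.958 z 0.097
0.0 y -0.965 z 0.183
```

Request:
step_arm --rows '[{"claw":1,"x":0,"y":-0.04,"z":-0.08,"wx":0,"wy":0,"wz":0},{"claw":1,"x":0,"y":-0.09,"z":-0.15,"wx":0,"wy":0,"wz":0},{"claw":1,"x":0,"y":-0.15,"z":-0.21,"wx":0,"wy":0,"wz":0},{"claw":1,"x":0,"y":-0.22,"z":-0.255,"wx":0,"wy":0,"wz":0},{"claw":1,"x":0,"y":-0.3,"z":-0.29,"wx":0,"wy":0,"wz":0},{"claw":1,"x":0,"y":-0.385,"z":-0.31,"wx":0,"wy":0,"wz":0},{"claw":1,"x":0,"y":-0.47,"z":-0.315,"wx":0,"wy":0,"wz":0},{"claw":1,"x":0,"y":-0.555,"z":-0.31,"wx":0,"wy":0,"wz":0}]'

```text
time: 20.75
tool_pos: [0.5395, 0.0801, 0.1128]
tool_rot: [-0.0, -0.014, 1.0, -0.0]
contact_force: [-0.0, 0.3, -0.9]
gripper_width: -0.001
```

```bash
python3 - <<'E'
from h import *
plan([.5405,.040,.0635],91.6)
im=grab_frame('wrist');cv2.imwrite('pics/w9.png',im[:,:,::-1])
E
```

```text
t 20.75 pos [0.5395 0.0801 0.1128] yaw 91.55 F [-0.   0.3 -0.9] g -0.001
 shift/0.1 [ 0.001 -0.401  0.493] turn/2 [-0.     -0.0001 -0.0004]
```

View pics/w9.png

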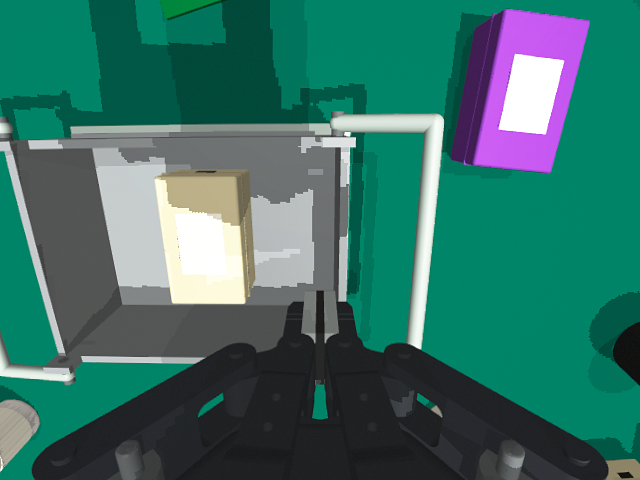

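The bar slipped out. I'll work out where the bail is now.

```bash
python3 - <<'E'
from h import *
s=state();c=cam('wrist',s)
def W(l):
    p=[.5417,-.0029,.0279];k,n=np.cos(p[2]),np.sin(p[2]);return np.array([p[0]+k*l[0]-n*l[1],p[1]+n*l[0]+k*l[1],l[2]])
for th in (2.5,2.6,2.7,2.77,2.85,2.95,3.05):
    print(th,proj(c,[W((x,.093-.05*np.cos(th),.085+.05*np.sin(th))) for x in(-.0818,.02)]).round(0).tolist(), W((0,.093-.05*np.cos(th),.085+.05*np.sin(th))).round(4))
s=state();print(s['time'])
im=grab_frame('scene');crop(im,240,190,400,310,5,'s4.png')
E
```

```text
2.5 [[431.0, 118.0], [413.0, 316.0]] [0.538  0.1301 0.1149]
2.6 [[434.0, 119.0], [416.0, 312.0]] [0.5379 0.1329 0.1108]
2.7 [[436.0, 119.0], [418.0, 308.0]] [0.5378 0.1352 0.1064]
2.77 [[437.0, 119.0], [419.0, 305.0]] [0.5378 0.1366 0.1032]
2.85 [[437.0, 119.0], [420.0, 302.0]] [0.5378 0.1379 0.0994]
2.95 [[436.0, 119.0], [419.0, 298.0]] [0.5377 0.1391 0.0945]
3.05 [[435.0, 120.0], [418.0, 295.0]] [0.5377 0.1398 0.0896]
20.8
```

View pics/s4.png

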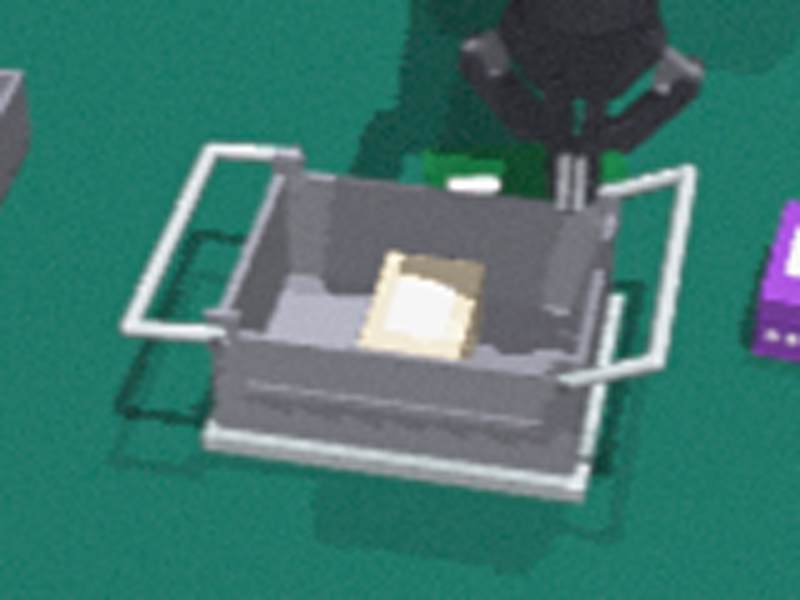

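Request:
step_arm --rows '[{"claw":0.2,"x":0,"y":0,"z":-0.15,"wx":0,"wy":0,"wz":0},{"claw":0.2,"x":0,"y":0.08,"z":-0.3,"wx":0,"wy":0,"wz":0},{"claw":0.2,"x":0,"y":0.22,"z":-0.32,"wx":0,"wy":0,"wz":0},{"claw":0.2,"x":0,"y":0.36,"z":-0.32,"wx":0,"wy":0,"wz":0},{"claw":0.2,"x":0,"y":0.48,"z":-0.3,"wx":0,"wy":0,"wz":0},{"claw":0.2,"x":0,"y":0.56,"z":-0.2,"wx":0,"wy":0,"wz":0},{"claw":0.2,"x":0,"y":0.56,"z":-0.05,"wx":0,"wy":0,"wz":0},{"claw":0.2,"x":0,"y":0.56,"z":0.1,"wx":0,"wy":0,"wz":0}]'

```text
time: 21.85
tool_pos: [0.5374, 0.1365, 0.1011]
tool_rot: [-0.001, -0.014, 1.0, -0.0]
contact_force: [-0.0, 0.2, -0.7]
gripper_width: 0.401
```

```bash
python3 - <<'E'
from h import *
plan([.5378,.136,.073],91.6)
E
```

```text
t 21.85 pos [0.5374 0.1365 0.1011] yaw 91.55 F [-0.   0.2 -0.7] g 0.401
 shift/0.1 [-0.004 -0.005  0.281] turn/2 [-0.0002 -0.0008 -0.0004]
```

Request:
step_arm --rows '[{"claw":0.2,"x":0,"y":0,"z":0.12,"wx":0,"wy":0,"wz":0},{"claw":0.2,"x":0,"y":0,"z":0.24,"wx":0,"wy":0,"wz":0},{"claw":0.2,"x":0,"y":0,"z":0.3,"wx":0,"wy":0,"wz":0},{"claw":1,"x":0,"y":0,"z":0.3,"wx":0,"wy":0,"wz":0},{"claw":1,"x":0,"y":0,"z":0.3,"wx":0,"wy":0,"wz":0},{"claw":1,"x":0,"y":0,"z":0.3,"wx":0,"wy":0,"wz":0},{"claw":1,"x":0,"y":0,"z":0.3,"wx":0,"wy":0,"wz":0},{"claw":1,"x":0,"y":0,"z":0.3,"wx":0,"wy":0,"wz":0}]'

```text
time: 22.85
tool_pos: [0.5381, 0.1353, 0.0728]
tool_rot: [0.0, -0.014, 1.0, -0.001]
contact_force: [0.9, -4.3, -2.3]
gripper_width: 0.075
```

```bash
python3 - <<'E'
from h import *
plan([.5378,.136,.073],91.6)
im=grab_frame('wrist');cv2.imwrite('pics/w10.png',im[:,:,::-1])
im=grab_frame('scene');crop(im,320,170,420,270,6,'s5.png')
print(state()['gripper_width'])
E
```

```text
t 22.85 pos [0.5381 0.1353 0.0728] yaw 91.56 F [ 0.9 -4.3 -2.3] g 0.075
 shift/0.1 [ 0.003  0.007 -0.002] turn/2 [-0.0014  0.0001 -0.0004]
0.0728771494488287
```

View pics/w10.png

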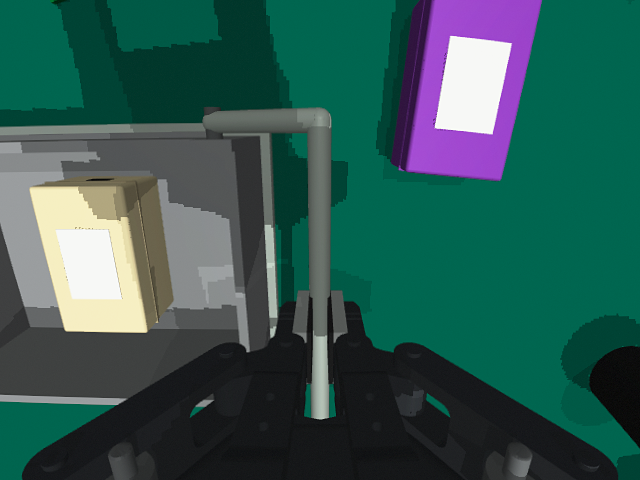

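View pics/s5.png

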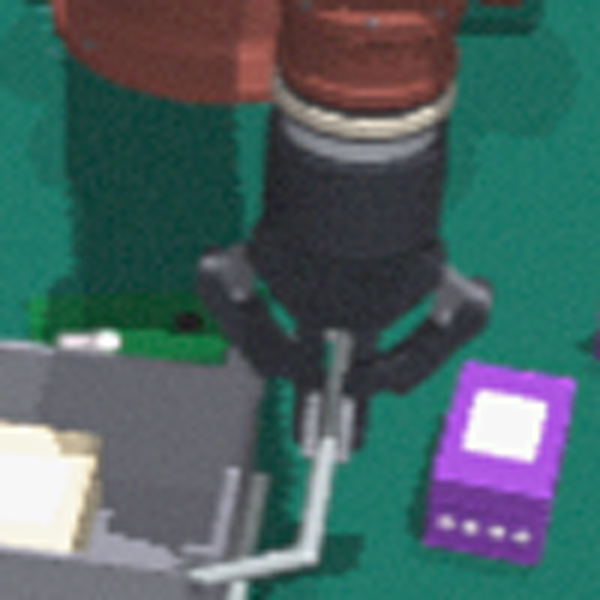

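The jaws hold the bar firmly now (width 0.073, bar down col 320). I'm swinging it along the arc.

Request:
step_arm --rows '[{"claw":1,"x":0,"y":-0.04,"z":-0.075,"wx":0,"wy":0,"wz":0},{"claw":1,"x":0,"y":-0.095,"z":-0.14,"wx":0,"wy":0,"wz":0},{"claw":1,"x":0,"y":-0.16,"z":-0.195,"wx":0,"wy":0,"wz":0},{"claw":1,"x":0,"y":-0.23,"z":-0.24,"wx":0,"wy":0,"wz":0},{"claw":1,"x":0,"y":-0.31,"z":-0.275,"wx":0,"wy":0,"wz":0},{"claw":1,"x":0,"y":-0.39,"z":-0.29,"wx":0,"wy":0,"wz":0},{"claw":1,"x":0,"y":-0.475,"z":-0.295,"wx":0,"wy":0,"wz":0},{"claw":1,"x":0,"y":-0.56,"z":-0.285,"wx":0,"wy":0,"wz":0}]'

```text
time: 23.95
tool_pos: [0.5409, 0.0821, 0.1052]
tool_rot: [0.002, -0.014, 1.0, 0.002]
contact_force: [-1.1, 3.0, 4.1]
gripper_width: 0.065
```

Request:
step_arm --rows '[{"claw":1,"x":0,"y":-0.08,"z":0.025,"wx":0,"wy":0,"wz":0},{"claw":1,"x":0,"y":-0.16,"z":0.065,"wx":0,"wy":0,"wz":0},{"claw":1,"x":0,"y":-0.225,"z":0.115,"wx":0,"wy":0,"wz":0},{"claw":1,"x":0,"y":-0.285,"z":0.175,"wx":0,"wy":0,"wz":0},{"claw":1,"x":0,"y":-0.335,"z":0.245,"wx":0,"wy":0,"wz":0},{"claw":1,"x":0,"y":-0.37,"z":0.32,"wx":0,"wy":0,"wz":0},{"claw":1,"x":0,"y":-0.37,"z":0.32,"wx":0,"wy":0,"wz":0},{"claw":0.6,"x":0,"y":-0.37,"z":0.32,"wx":0,"wy":0,"wz":0}]'

```text
time: 24.95
tool_pos: [0.5405, 0.044, 0.0698]
tool_rot: [-0.0, -0.014, 1.0, 0.0]
contact_force: [0.3, -0.1, -0.0]
gripper_width: 0.189
```

```bash
python3 - <<'E'
from h import *
plan([.5405,.040,.1],91.6)
im=grab_frame('wrist');cv2.imwrite('pics/w11.png',im[:,:,::-1])
E
```

```text
t 24.95 pos [0.5405 0.044  0.0698] yaw 91.57 F [ 0.3 -0.1 -0. ] g 0.189
 shift/0.1 [ 0.001 -0.04  -0.302] turn/2 [ 0.0001 -0.0001 -0.0002]
```

View pics/w11.png

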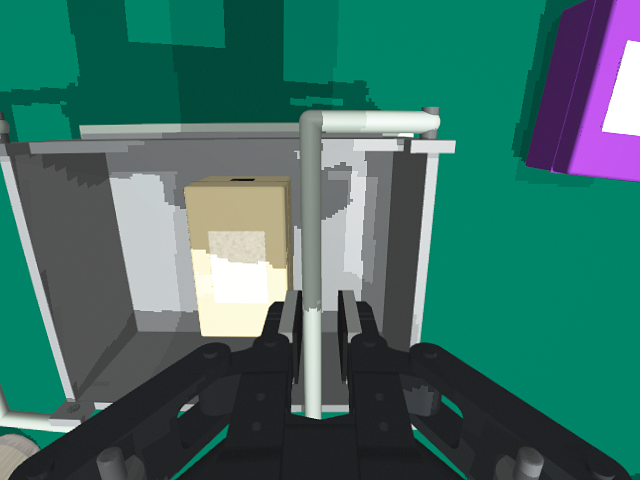

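Request:
step_arm --rows '[{"claw":0.6,"x":0,"y":-0.01,"z":-0.15,"wx":0,"wy":0,"wz":0},{"claw":0.6,"x":0,"y":-0.02,"z":-0.35,"wx":0,"wy":0,"wz":0},{"claw":0.6,"x":0,"y":-0.03,"z":-0.55,"wx":0,"wy":0,"wz":0},{"claw":1,"x":0,"y":-0.035,"z":-0.55,"wx":0,"wy":0,"wz":0},{"claw":1,"x":0,"y":-0.035,"z":-0.55,"wx":0,"wy":0,"wz":0},{"claw":1,"x":0,"y":-0.035,"z":-0.45,"wx":0,"wy":0,"wz":0},{"claw":1,"x":0,"y":-0.035,"z":-0.35,"wx":0,"wy":0,"wz":0},{"claw":1,"x":0,"y":-0.035,"z":-0.27,"wx":0,"wy":0,"wz":0}]'

```text
time: 26.0
tool_pos: [0.5397, 0.0403, 0.0946]
tool_rot: [-0.001, -0.014, 1.0, 0.0]
contact_force: [0.2, 0.4, -0.3]
gripper_width: 0.004
```

Request:
step_arm --rows '[{"claw":1,"x":0,"y":0,"z":0.02,"wx":0,"wy":0,"wz":0},{"claw":1,"x":0,"y":0,"z":0.04,"wx":0,"wy":0,"wz":0},{"claw":1,"x":0,"y":0,"z":0.06,"wx":0,"wy":0,"wz":0},{"claw":1,"x":0,"y":0,"z":0.08,"wx":0,"wy":0,"wz":0},{"claw":1,"x":0,"y":0,"z":0.09,"wx":0,"wy":0,"wz":0},{"claw":1,"x":0,"y":0,"z":0.1,"wx":0,"wy":0,"wz":0},{"claw":1,"x":0,"y":0,"z":0.1,"wx":0,"wy":0,"wz":0},{"claw":1,"x":0,"y":0,"z":0.1,"wx":0,"wy":0,"wz":0}]'

```text
time: 27.0
tool_pos: [0.5407, 0.0403, 0.0865]
tool_rot: [0.0, -0.014, 1.0, -0.0]
contact_force: [-0.2, -0.4, -0.3]
gripper_width: -0.003
```

```bash
python3 - <<'E'
from h import *
plan([.5457,-.1455,.14],91.6)
im=grab_frame('wrist');cv2.imwrite('pics/w12.png',im[:,:,::-1])
E
```

```text
t 27.0 pos [0.5407 0.0403 0.0865] yaw 91.56 F [-0.2 -0.4 -0.3] g -0.003
 shift/0.1 [ 1.000e-03 -1.859e+00 -5.340e-01] turn/2 [-0.      0.     -0.0003]
```

View pics/w12.png

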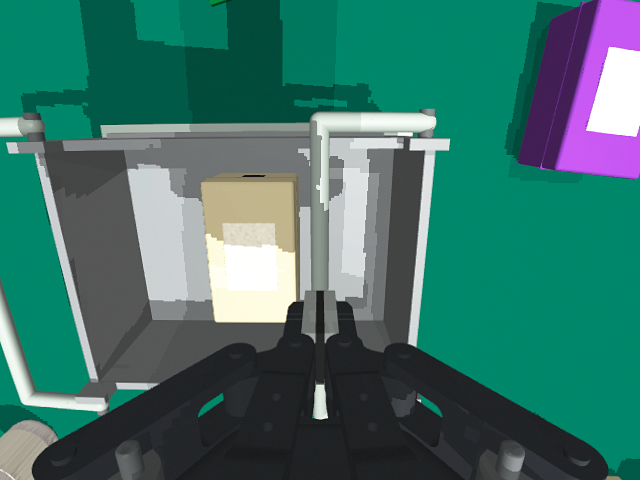

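Request:
step_arm --rows '[{"claw":1,"x":0,"y":0,"z":0.01,"wx":0,"wy":0,"wz":0},{"claw":1,"x":0,"y":0,"z":0.02,"wx":0,"wy":0,"wz":0},{"claw":1,"x":0,"y":0,"z":0.03,"wx":0,"wy":0,"wz":0},{"claw":1,"x":0,"y":0,"z":0.04,"wx":0,"wy":0,"wz":0},{"claw":1,"x":0,"y":0,"z":0.04,"wx":0,"wy":0,"wz":0},{"claw":1,"x":0,"y":0,"z":0.04,"wx":0,"wy":0,"wz":0},{"claw":1,"x":0,"y":0,"z":0.04,"wx":0,"wy":0,"wz":0},{"claw":1,"x":0,"y":0,"z":0.04,"wx":0,"wy":0,"wz":0}]'

```text
time: 28.05
tool_pos: [0.5407, 0.0403, 0.0826]
tool_rot: [0.0, -0.014, 1.0, 0.0]
contact_force: [0.1, -0.3, 0.7]
gripper_width: 0.002
```

```bash
python3 - <<'E'
from h import *
plan([.5457,-.1455,.14],91.6)
im=grab_frame('scene');crop(im,240,170,400,290,5,'s6.png')
E
```

```text
t 28.05 pos [0.5407 0.0403 0.0826] yaw 91.56 F [ 0.1 -0.3  0.7] g 0.002
 shift/0.1 [ 1.000e-03 -1.858e+00 -5.740e-01] turn/2 [-0.      0.0001 -0.0004]
```

View pics/s6.png

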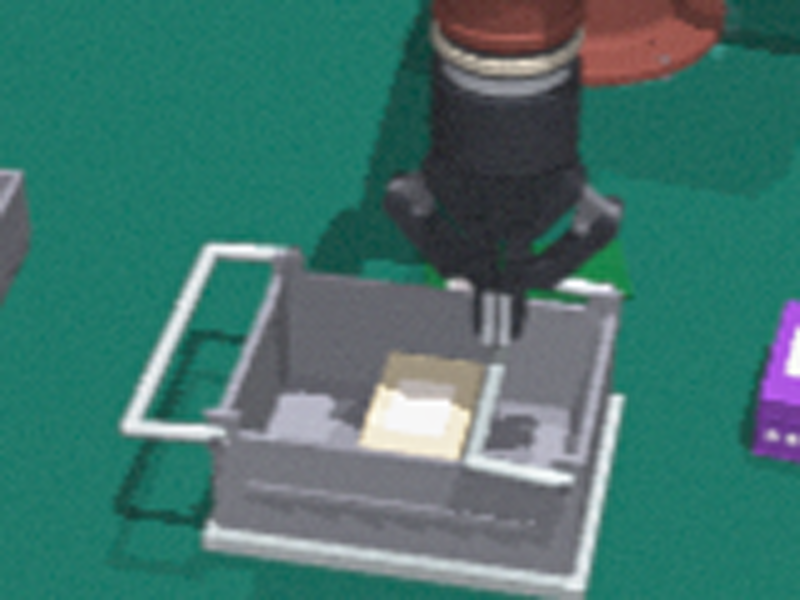

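```bash
python3 - <<'E'
from h import *
c=cam('scene')
def W(l):
    p=[.5417,-.0029,.0279];k,n=np.cos(p[2]),np.sin(p[2]);return np.array([p[0]+k*l[0]-n*l[1],p[1]+n*l[0]+k*l[1],l[2]])
for th in (0,.1,.2,.3,.4):
    print(th,((proj(c,[W((x,.093-.05*np.cos(th),.085+.05*np.sin(th))) for x in(.0818,0.02)])-[240,170])*5).round(0).tolist())
for z in(.082,.087,.092,.097):print(z,((proj(c,[[.551,.0403,z]])-[240,170])*5).round(0))
E
```

```text
0 [[469.0, 462.0], [489.0, 388.0]]
0.1 [[469.0, 455.0], [490.0, 381.0]]
0.2 [[471.0, 448.0], [491.0, 374.0]]
0.3 [[473.0, 441.0], [494.0, 367.0]]
0.4 [[477.0, 435.0], [497.0, 361.0]]
0.082 [[492. 381.]]
0.087 [[492. 374.]]
0.092 [[492. 367.]]
0.097 [[492. 360.]]
```

The bar's near corner is at (470,462) in this crop, which matches θ=0 (469,462), so the left bail is down. Next is the right bail.

Request:
step_arm --rows '[{"claw":1,"x":0,"y":0,"z":0.02,"wx":0,"wy":0,"wz":0},{"claw":1,"x":0,"y":0,"z":0.03,"wx":0,"wy":0,"wz":0},{"claw":1,"x":0,"y":0,"z":-0.1,"wx":0,"wy":0,"wz":0},{"claw":1,"x":0,"y":-0.15,"z":-0.3,"wx":0,"wy":0,"wz":0},{"claw":1,"x":0,"y":-0.35,"z":-0.45,"wx":0,"wy":0,"wz":0},{"claw":1,"x":0,"y":-0.57,"z":-0.5,"wx":0,"wy":0,"wz":0},{"claw":0.2,"x":0,"y":-0.8,"z":-0.5,"wx":0,"wy":0,"wz":0},{"claw":0.2,"x":0,"y":-1,"z":-0.5,"wx":0,"wy":0,"wz":0}]'

```text
time: 29.1
tool_pos: [0.5438, -0.0619, 0.134]
tool_rot: [0.001, -0.013, 1.0, -0.0]
contact_force: [0.4, -0.1, -0.1]
gripper_width: 0.393
```

Request:
step_arm --rows '[{"claw":0.2,"x":0,"y":-0.2,"z":0,"wx":0,"wy":0,"wz":0},{"claw":0.2,"x":0,"y":-0.4,"z":0,"wx":0,"wy":0,"wz":0},{"claw":0.2,"x":0,"y":-0.6,"z":0,"wx":0,"wy":0,"wz":0},{"claw":0.2,"x":0,"y":-0.76,"z":0,"wx":0,"wy":0,"wz":0},{"claw":0.2,"x":0,"y":-0.84,"z":0,"wx":0,"wy":0,"wz":0},{"claw":0.2,"x":0,"y":-0.86,"z":0.08,"wx":0,"wy":0,"wz":0},{"claw":0.2,"x":0,"y":-0.86,"z":0.16,"wx":0,"wy":0,"wz":0},{"claw":0.2,"x":0,"y":-0.86,"z":0.25,"wx":0,"wy":0,"wz":0}]'

```text
time: 30.1
tool_pos: [0.5455, -0.145, 0.1065]
tool_rot: [-0.0, -0.014, 1.0, 0.0]
contact_force: [0.2, -0.4, 0.1]
gripper_width: 0.4
```

```bash
python3 - <<'E'
from h import *
plan([.5457,-.1455,.045],91.6)
s=state();im=grab_frame('wrist');cv2.imwrite('pics/w13.png',im[:,:,::-1])
c=cam('wrist',s);print(proj(c,[[.5457-.0818,-.1455-.0023,.0788],[.5457,-.1455,.0788]]).round(0))
c=cam('scene');im=grab_frame('scene');crop(im,240,190,400,310,5,'s7.png')
def W(l):
    p=[.5417,-.0029,.0279];k,n=np.cos(p[2]),np.sin(p[2]);return np.array([p[0]+k*l[0]-n*l[1],p[1]+n*l[0]+k*l[1],l[2]])
for th in (0,.1):
    print(th,((proj(c,[W((x,.093-.05*np.cos(th),.085+.05*np.sin(th))) for x in(.0818,-.0818)])-[240,190])*5).round(0).tolist())
E
```

```text
t 30.1 pos [ 0.5455 -0.145   0.1065] yaw 91.6 F [ 0.2 -0.4  0.1] g 0.4
 shift/0.1 [-0.002 -0.005  0.615] turn/2 [ 0.0002 -0.0003 -0.    ]
[[319. 120.]
 [319. 262.]]
0 [[469.0, 362.0], [519.0, 177.0]]
0.1 [[469.0, 355.0], [520.0, 170.0]]
```

View pics/w13.png

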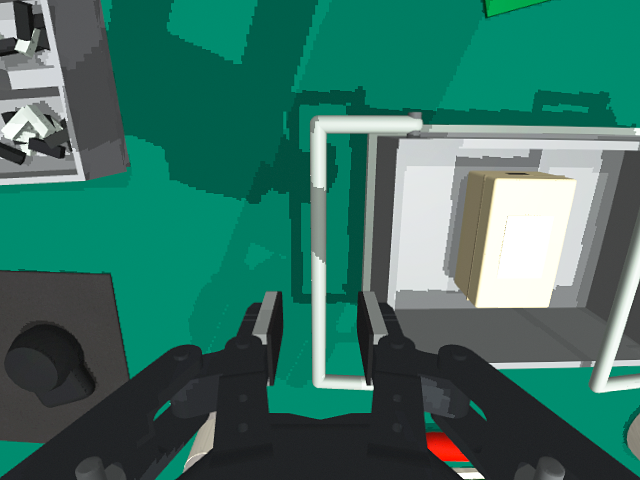

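View pics/s7.png

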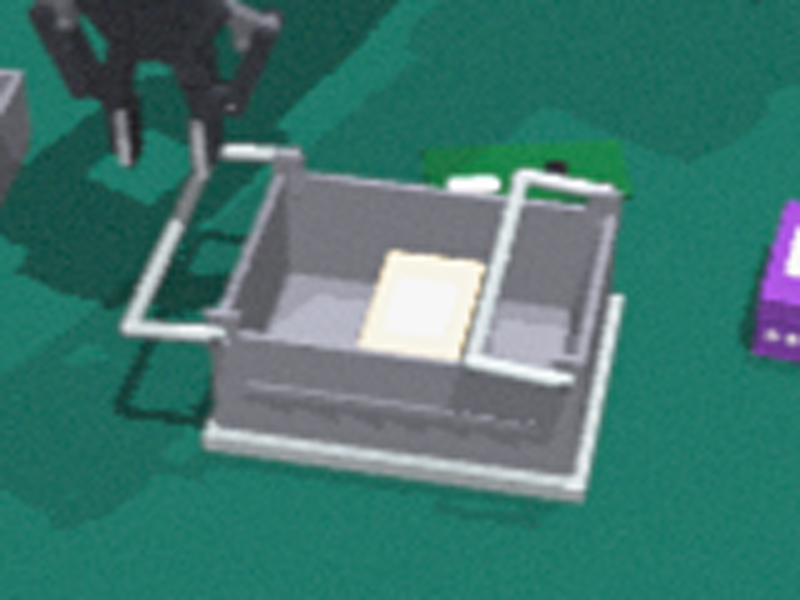

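The left bar's corners at (470,359) and (521,175) agree with θ≈0. The right bar lies between the open jaws at col 319, so I'm descending to grip it.

Request:
step_arm --rows '[{"claw":0.2,"x":0,"y":0,"z":0.15,"wx":0,"wy":0,"wz":0},{"claw":0.2,"x":0,"y":0,"z":0.3,"wx":0,"wy":0,"wz":0},{"claw":0.2,"x":0,"y":0,"z":0.45,"wx":0,"wy":0,"wz":0},{"claw":0.2,"x":0,"y":0,"z":0.57,"wx":0,"wy":0,"wz":0},{"claw":0.2,"x":0,"y":0,"z":0.63,"wx":0,"wy":0,"wz":0},{"claw":1,"x":0,"y":0,"z":0.63,"wx":0,"wy":0,"wz":0},{"claw":1,"x":0,"y":0,"z":0.63,"wx":0,"wy":0,"wz":0},{"claw":1,"x":0,"y":0,"z":0.63,"wx":0,"wy":0,"wz":0}]'

```text
time: 31.2
tool_pos: [0.5459, -0.1459, 0.0449]
tool_rot: [0.0, -0.014, 1.0, -0.0]
contact_force: [0.4, 0.2, -1.1]
gripper_width: 0.08
```

```bash
python3 - <<'E'
from h import *
plan([.5457,-.1455,.043],91.6)
t0=3.265
for th in np.linspace(t0,.34,21)[1:]:
    print(round(th,2),'y',round(10*(.05*np.cos(th)-.05*np.cos(t0)),3),'z',round(-10*(.05*np.sin(th)-.05*np.sin(t0)),3))
E
```

```text
t 31.2 pos [ 0.5459 -0.1459  0.0449] yaw 91.56 F [ 0.4  0.2 -1.1] g 0.08
 shift/0.1 [0.002 0.004 0.019] turn/2 [-0.0003  0.0003 -0.0003]
3.12 y -0.004 z -0.073
2.97 y 0.003 z -0.146
2.83 y 0.021 z -0.217
2.68 y 0.049 z -0.284
2.53 y 0.086 z -0.347
2.39 y 0.132 z -0.404
2.24 y 0.186 z -0.453
2.09 y 0.246 z -0.494
1.95 y 0.312 z -0.526
1.8 y 0.381 z -0.548
1.66 y 0.454 z -0.56
1.51 y 0.527 z -0.561
1.36 y 0.599 z -0.551
1.22 y 0.669 z -0.531
1.07 y 0.736 z -0.5
0.92 y 0.797 z -0.461
0.78 y 0.852 z -0.413
0.63 y 0.899 z -0.357
0.49 y 0.938 z -0.295
0.34 y 0.968 z -0.228
```

Request:
step_arm --rows '[{"claw":1,"x":0,"y":0,"z":-0.07,"wx":0,"wy":0,"wz":0},{"claw":1,"x":0,"y":0,"z":-0.145,"wx":0,"wy":0,"wz":0},{"claw":1,"x":0,"y":0.02,"z":-0.215,"wx":0,"wy":0,"wz":0},{"claw":1,"x":0,"y":0.05,"z":-0.285,"wx":0,"wy":0,"wz":0},{"claw":1,"x":0,"y":0.085,"z":-0.345,"wx":0,"wy":0,"wz":0},{"claw":1,"x":0,"y":0.13,"z":-0.405,"wx":0,"wy":0,"wz":0},{"claw":1,"x":0,"y":0.185,"z":-0.455,"wx":0,"wy":0,"wz":0},{"claw":1,"x":0,"y":0.245,"z":-0.495,"wx":0,"wy":0,"wz":0}]'

```text
time: 32.2
tool_pos: [0.5451, -0.122, 0.0952]
tool_rot: [-0.0, -0.014, 1.0, -0.001]
contact_force: [1.1, -3.6, -3.7]
gripper_width: 0.077
```

Request:
step_arm --rows '[{"claw":1,"x":0,"y":0.065,"z":-0.03,"wx":0,"wy":0,"wz":0},{"claw":1,"x":0,"y":0.135,"z":-0.055,"wx":0,"wy":0,"wz":0},{"claw":1,"x":0,"y":0.21,"z":-0.065,"wx":0,"wy":0,"wz":0},{"claw":1,"x":0,"y":0.28,"z":-0.065,"wx":0,"wy":0,"wz":0},{"claw":1,"x":0,"y":0.355,"z":-0.055,"wx":0,"wy":0,"wz":0},{"claw":1,"x":0,"y":0.425,"z":-0.035,"wx":0,"wy":0,"wz":0},{"claw":1,"x":0,"y":0.49,"z":-0.005,"wx":0,"wy":0,"wz":0},{"claw":1,"x":0,"y":0.55,"z":0.035,"wx":0,"wy":0,"wz":0}]'

```text
time: 33.2
tool_pos: [0.5438, -0.0659, 0.0926]
tool_rot: [0.0, -0.014, 1.0, -0.0]
contact_force: [-12.5, -1.6, 4.2]
gripper_width: 0.07
```

Request:
step_arm --rows '[{"claw":1,"x":0,"y":0.055,"z":0.05,"wx":0,"wy":0,"wz":0},{"claw":1,"x":0,"y":0.1,"z":0.105,"wx":0,"wy":0,"wz":0},{"claw":1,"x":0,"y":0.14,"z":0.165,"wx":0,"wy":0,"wz":0},{"claw":1,"x":0,"y":0.17,"z":0.235,"wx":0,"wy":0,"wz":0},{"claw":1,"x":0,"y":0.17,"z":0.235,"wx":0,"wy":0,"wz":0},{"claw":0.6,"x":0,"y":0.17,"z":0.235,"wx":0,"wy":0,"wz":0},{"claw":0.6,"x":0,"y":0.17,"z":0.15,"wx":0,"wy":0,"wz":0},{"claw":0.6,"x":0,"y":0.17,"z":-0.05,"wx":0,"wy":0,"wz":0}]'

```text
time: 34.2
tool_pos: [0.5421, -0.0492, 0.0954]
tool_rot: [-0.001, -0.013, 1.0, 0.0]
contact_force: [0.3, -0.2, 0.5]
gripper_width: 0.199
```

```bash
python3 - <<'E'
from h import *
plan([.5429,-.0459,.125],91.6)
im=grab_frame('wrist');cv2.imwrite('pics/w14.png',im[:,:,::-1])
E
```

```text
t 34.2 pos [ 0.5421 -0.0492  0.0954] yaw 91.54 F [ 0.3 -0.2  0.5] g 0.199
 shift/0.1 [-0.008  0.033 -0.296] turn/2 [ 0.0002 -0.0013 -0.0005]
```

View pics/w14.png

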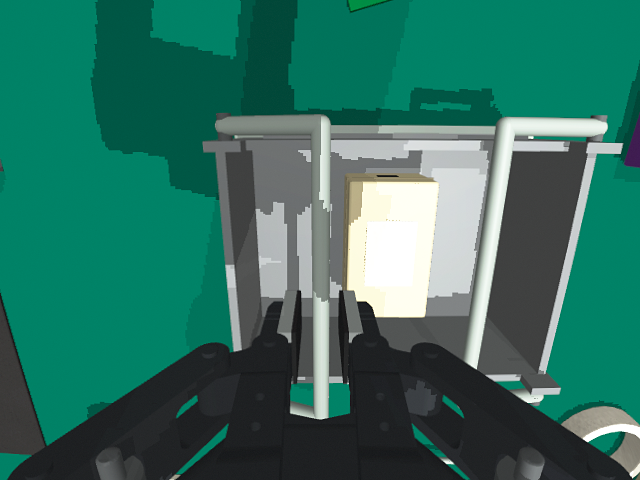

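Request:
step_arm --rows '[{"claw":0.6,"x":-0.01,"y":0,"z":-0.15,"wx":0,"wy":0,"wz":0},{"claw":0.6,"x":-0.01,"y":0.03,"z":-0.3,"wx":0,"wy":0,"wz":0},{"claw":1,"x":-0.01,"y":0.03,"z":-0.3,"wx":0,"wy":0,"wz":0},{"claw":1,"x":-0.01,"y":0.03,"z":-0.3,"wx":0,"wy":0,"wz":0},{"claw":1,"x":-0.01,"y":0.03,"z":-0.22,"wx":0,"wy":0,"wz":0},{"claw":1,"x":-0.01,"y":0.03,"z":-0.14,"wx":0,"wy":0,"wz":0},{"claw":1,"x":-0.01,"y":0.03,"z":-0.06,"wx":0,"wy":0,"wz":0},{"claw":1,"x":-0.01,"y":0.03,"z":0,"wx":0,"wy":0,"wz":0}]'

```text
time: 35.25
tool_pos: [0.5435, -0.0461, 0.0943]
tool_rot: [-0.001, -0.014, 1.0, 0.0]
contact_force: [-0.6, 0.4, 0.4]
gripper_width: -0.001
```

Request:
step_arm --rows '[{"claw":1,"x":0,"y":0,"z":0.04,"wx":0,"wy":0,"wz":0},{"claw":1,"x":0,"y":0,"z":0.07,"wx":0,"wy":0,"wz":0},{"claw":1,"x":0,"y":0,"z":0.1,"wx":0,"wy":0,"wz":0},{"claw":1,"x":0,"y":0,"z":0.12,"wx":0,"wy":0,"wz":0},{"claw":1,"x":0,"y":0,"z":0.14,"wx":0,"wy":0,"wz":0},{"claw":1,"x":0,"y":0,"z":0.16,"wx":0,"wy":0,"wz":0},{"claw":1,"x":0,"y":0,"z":0.16,"wx":0,"wy":0,"wz":0},{"claw":1,"x":0,"y":0,"z":0.16,"wx":0,"wy":0,"wz":0}]'

```text
time: 36.25
tool_pos: [0.5441, -0.0462, 0.0796]
tool_rot: [0.0, -0.014, 1.0, -0.0]
contact_force: [0.7, -1.2, -0.1]
gripper_width: -0.003
```

```bash
python3 - <<'E'
from h import *
plan([.4451,-.3786,.2],3.66)
c=cam('scene');im=grab_frame('scene');crop(im,240,170,400,290,5,'s8.png')
def W(l):
    p=[.5417,-.0029,.0279];k,n=np.cos(p[2]),np.sin(p[2]);return np.array([p[0]+k*l[0]-n*l[1],p[1]+n*l[0]+k*l[1],l[2]])
for th in (0,.1,.2,.3):
    print(th,((proj(c,[W((x,s*(.093-.05*np.cos(th)),.085+.05*np.sin(th))) for s in(1,-1) for x in(.0818,-.0818)])-[240,170])*5).round(0).tolist())
E
```

```text
t 36.25 pos [ 0.5441 -0.0462  0.0796] yaw 91.56 F [ 0.7 -1.2 -0.1] g -0.003
 shift/0.1 [ 1.08  -3.296 -1.204] turn/2 [-0.000e+00  1.000e-04  7.671e-01]
0 [[469.0, 462.0], [519.0, 277.0], [308.0, 441.0], [374.0, 260.0]]
0.1 [[469.0, 455.0], [520.0, 270.0], [308.0, 433.0], [374.0, 253.0]]
0.2 [[471.0, 448.0], [522.0, 263.0], [306.0, 426.0], [372.0, 246.0]]
0.3 [[473.0, 441.0], [524.0, 257.0], [303.0, 419.0], [370.0, 239.0]]
```

View pics/s8.png

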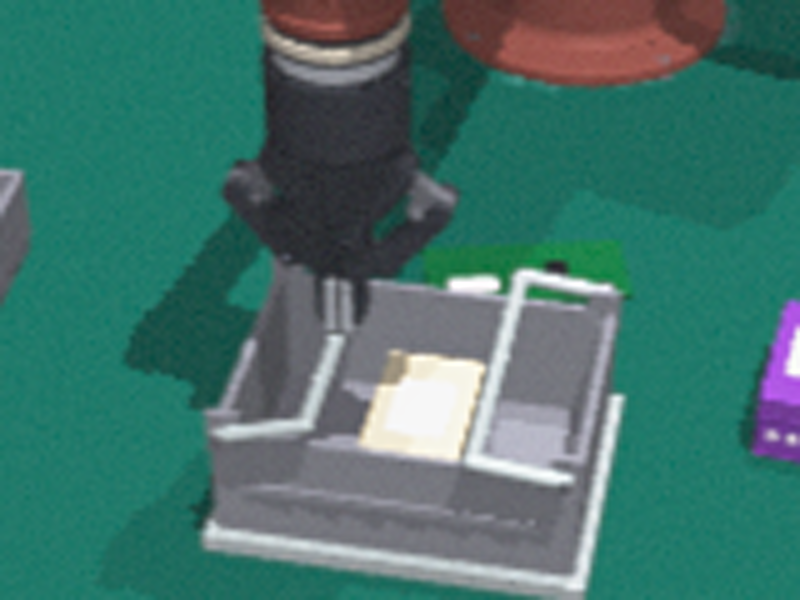

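The left bar is down. The right bar's near corner at (307,428) suggests it is still about 0.15 rad up, so I'm pressing further.

Request:
step_arm --rows '[{"claw":1,"x":0,"y":0,"z":0.01,"wx":0,"wy":0,"wz":0},{"claw":1,"x":0,"y":0,"z":0.02,"wx":0,"wy":0,"wz":0},{"claw":1,"x":0,"y":0,"z":0.03,"wx":0,"wy":0,"wz":0},{"claw":1,"x":0,"y":0,"z":0.04,"wx":0,"wy":0,"wz":0},{"claw":1,"x":0,"y":0,"z":0.05,"wx":0,"wy":0,"wz":0},{"claw":1,"x":0,"y":0,"z":0.06,"wx":0,"wy":0,"wz":0},{"claw":1,"x":0,"y":0,"z":0.07,"wx":0,"wy":0,"wz":0},{"claw":1,"x":0,"y":0,"z":0.07,"wx":0,"wy":0,"wz":0}]'

```text
time: 37.3
tool_pos: [0.5439, -0.0462, 0.0723]
tool_rot: [-0.0, -0.014, 1.0, -0.0]
contact_force: [-0.0, -0.3, 0.3]
gripper_width: 0.003
```

```bash
python3 - <<'E'
from h import *
plan([.4451,-.3786,.2],3.66)
im=grab_frame('scene');crop(im,240,170,400,290,5,'s9.png')
im=grab_frame('wrist');cv2.imwrite('pics/w15.png',im[:,:,::-1])
E
```

```text
t 37.3 pos [ 0.5439 -0.0462  0.0723] yaw 91.56 F [-0.  -0.3  0.3] g 0.003
 shift/0.1 [ 1.079 -3.296 -1.276] turn/2 [-2.000e-04 -1.000e-04  7.671e-01]
```

View pics/s9.png

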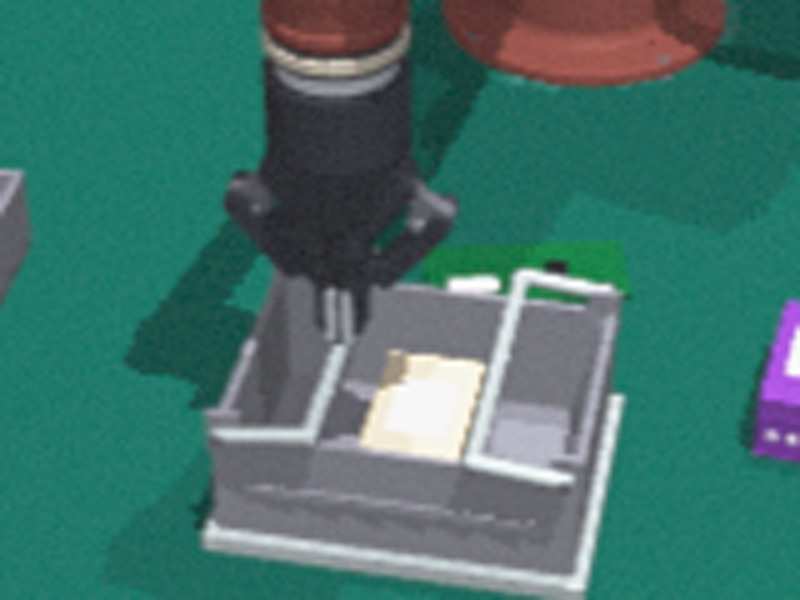

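View pics/w15.png

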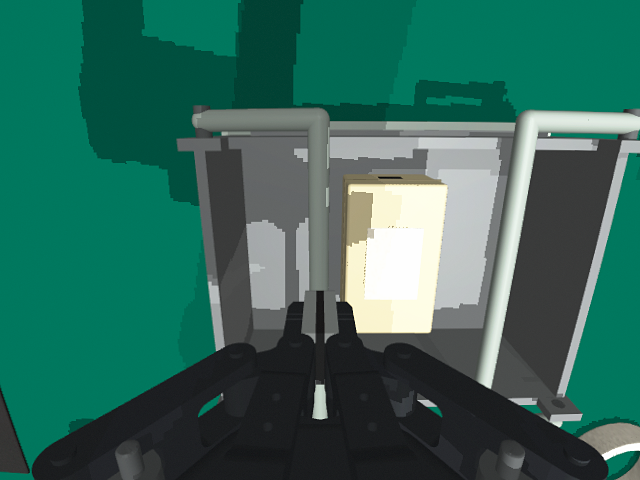

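Request:
step_arm --rows '[{"claw":1,"x":0,"y":0,"z":0.01,"wx":0,"wy":0,"wz":0},{"claw":1,"x":0,"y":0,"z":0.02,"wx":0,"wy":0,"wz":0},{"claw":1,"x":0,"y":0,"z":0.03,"wx":0,"wy":0,"wz":0},{"claw":1,"x":0,"y":0,"z":0.04,"wx":0,"wy":0,"wz":0},{"claw":1,"x":0,"y":0,"z":0.05,"wx":0,"wy":0,"wz":0},{"claw":1,"x":0,"y":0,"z":0.05,"wx":0,"wy":0,"wz":0},{"claw":1,"x":0,"y":0,"z":0.05,"wx":0,"wy":0,"wz":0},{"claw":1,"x":0,"y":0,"z":0.05,"wx":0,"wy":0,"wz":0}]'

```text
time: 38.4
tool_pos: [0.544, -0.0462, 0.0675]
tool_rot: [-0.0, -0.014, 1.0, -0.0]
contact_force: [-0.6, 0.8, 1.0]
gripper_width: -0.005
```

```bash
python3 - <<'E'
from h import *
print(state()['contact_force'])
im=grab_frame('scene');crop(im,280,200,360,280,8,'s10.png')
E
```

```text
[-0.56352077  0.81865457  0.95432392]
```

View pics/s10.png

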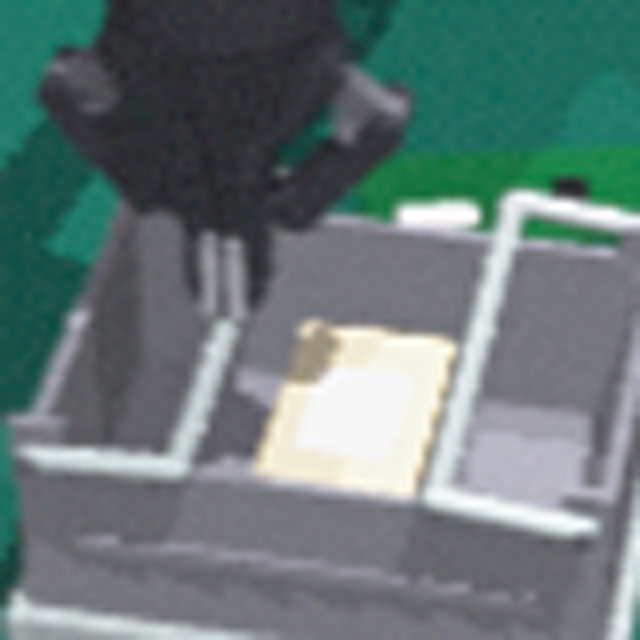

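Request:
step_arm --rows '[{"claw":1,"x":0,"y":0,"z":0.01,"wx":0,"wy":0,"wz":0},{"claw":1,"x":0,"y":0,"z":0.02,"wx":0,"wy":0,"wz":0},{"claw":1,"x":0,"y":0,"z":0.03,"wx":0,"wy":0,"wz":0},{"claw":1,"x":0,"y":0,"z":0.03,"wx":0,"wy":0,"wz":0},{"claw":1,"x":0,"y":0,"z":0.03,"wx":0,"wy":0,"wz":0},{"claw":1,"x":0,"y":0,"z":0.03,"wx":0,"wy":0,"wz":0},{"claw":1,"x":0,"y":0,"z":0.03,"wx":0,"wy":0,"wz":0},{"claw":1,"x":0,"y":0,"z":0.03,"wx":0,"wy":0,"wz":0}]'

```text
time: 39.45
tool_pos: [0.544, -0.0461, 0.0645]
tool_rot: [-0.0, -0.014, 1.0, -0.0]
contact_force: [-0.2, -0.5, 0.0]
gripper_width: -0.002
```

```bash
python3 - <<'E'
from h import *
c=cam('scene')
im=grab_frame('scene');crop(im,280,200,360,280,8,'s11.png')
for x in(.544,.555):
  for z in(.07,.08,.09,.1):print(x,z,((proj(c,[[x,-.0461,z]])-[280,200])*8).round(0))
def W(l):
    p=[.5417,-.0029,.0279];k,n=np.cos(p[2]),np.sin(p[2]);return np.array([p[0]+k*l[0]-n*l[1],p[1]+n*l[0]+k*l[1],l[2]])
for th in (-.1,0,.1,.2):
    print(th,((proj(c,[W((x,s*(.093-.05*np.cos(th)),.085+.05*np.sin(th))) for s in(1,-1) for x in(.0818,.02)])-[280,200])*8).round(0).tolist())
E
```

```text
0.544 0.07 [[228. 348.]]
0.544 0.08 [[228. 326.]]
0.544 0.09 [[227. 303.]]
0.544 0.1 [[226. 281.]]
0.555 0.07 [[220. 368.]]
0.555 0.08 [[220. 345.]]
0.555 0.09 [[219. 323.]]
0.555 0.1 [[218. 300.]]
-0.1 [[430.0, 511.0], [463.0, 392.0], [173.0, 476.0], [215.0, 360.0]]
0 [[430.0, 499.0], [462.0, 380.0], [173.0, 465.0], [216.0, 349.0]]
0.1 [[431.0, 488.0], [463.0, 369.0], [172.0, 453.0], [215.0, 337.0]]
0.2 [[433.0, 477.0], [466.0, 358.0], [170.0, 442.0], [212.0, 326.0]]
```

View pics/s11.png

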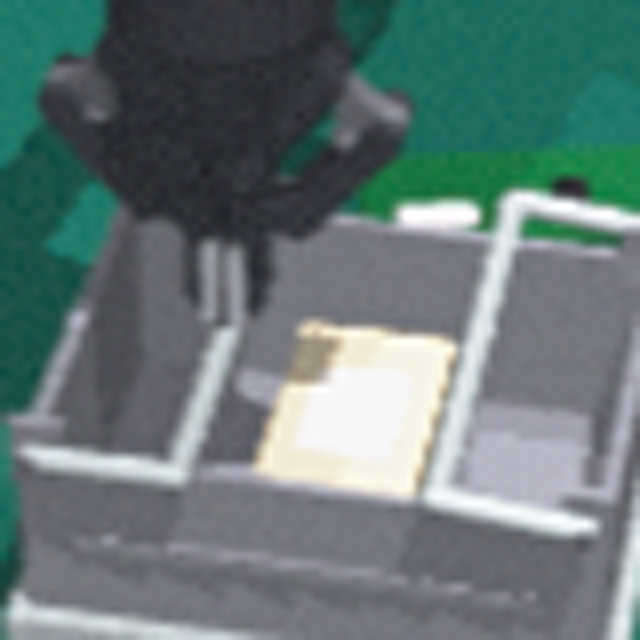

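Request:
step_arm --rows '[{"claw":1,"x":0,"y":0,"z":0.02,"wx":0,"wy":0,"wz":0},{"claw":1,"x":0,"y":0,"z":0.03,"wx":0,"wy":0,"wz":0},{"claw":1,"x":0,"y":0,"z":0.04,"wx":0,"wy":0,"wz":0},{"claw":1,"x":0,"y":0,"z":0.04,"wx":0,"wy":0,"wz":0},{"claw":1,"x":0,"y":0,"z":0.04,"wx":0,"wy":0,"wz":0},{"claw":1,"x":0,"y":0,"z":0.04,"wx":0,"wy":0,"wz":0},{"claw":1,"x":0,"y":0,"z":0.04,"wx":0,"wy":0,"wz":0},{"claw":1,"x":0,"y":0,"z":0.04,"wx":0,"wy":0,"wz":0}]'

```text
time: 40.5
tool_pos: [0.5444, -0.0462, 0.0638]
tool_rot: [-0.0, -0.014, 1.0, -0.0]
contact_force: [-9.1, 1.7, 16.8]
gripper_width: 0.003
```

At 16.8 N the right bar is firmly on its stop (TCP z 0.0638). I'm pressing the left bar to the same height.

Request:
step_arm --rows '[{"claw":1,"x":0,"y":0,"z":-0.15,"wx":0,"wy":0,"wz":0},{"claw":1,"x":0,"y":0.1,"z":-0.32,"wx":0,"wy":0,"wz":0},{"claw":1,"x":0,"y":0.35,"z":-0.35,"wx":0,"wy":0,"wz":0},{"claw":1,"x":0,"y":0.6,"z":-0.35,"wx":0,"wy":0,"wz":0},{"claw":1,"x":0,"y":0.8,"z":-0.33,"wx":0,"wy":0,"wz":0},{"claw":1,"x":0,"y":0.86,"z":-0.25,"wx":0,"wy":0,"wz":0},{"claw":1,"x":0,"y":0.86,"z":-0.15,"wx":0,"wy":0,"wz":0},{"claw":1,"x":0,"y":0.86,"z":-0.08,"wx":0,"wy":0,"wz":0}]'

```text
time: 41.5
tool_pos: [0.5411, 0.0393, 0.0671]
tool_rot: [-0.001, -0.013, 1.0, -0.0]
contact_force: [-0.1, -0.1, 0.1]
gripper_width: -0.004
```

Request:
step_arm --rows '[{"claw":1,"x":0,"y":0,"z":0.02,"wx":0,"wy":0,"wz":0},{"claw":1,"x":0,"y":0,"z":0.04,"wx":0,"wy":0,"wz":0},{"claw":1,"x":0,"y":0,"z":0.05,"wx":0,"wy":0,"wz":0},{"claw":1,"x":0,"y":0,"z":0.06,"wx":0,"wy":0,"wz":0},{"claw":1,"x":0,"y":0,"z":0.07,"wx":0,"wy":0,"wz":0},{"claw":1,"x":0,"y":0,"z":0.08,"wx":0,"wy":0,"wz":0},{"claw":1,"x":0,"y":0,"z":0.08,"wx":0,"wy":0,"wz":0},{"claw":1,"x":0,"y":0,"z":0.08,"wx":0,"wy":0,"wz":0}]'

```text
time: 42.5
tool_pos: [0.5421, 0.0394, 0.0638]
tool_rot: [-0.0, -0.014, 1.0, -0.0]
contact_force: [-9.2, -0.7, 16.2]
gripper_width: 0.0
```

```bash
python3 - <<'E'
from h import *
plan([.4451,-.3786,.2],3.66)
E
```

```text
t 42.5 pos [0.5421 0.0394 0.0638] yaw 91.57 F [-9.2 -0.7 16.2] g 0.0
 shift/0.1 [ 1.084 -4.153 -1.358] turn/2 [-5.000e-04  2.000e-04  7.672e-01]
```

Both bars stopped the fingers at the same height (z 0.0638) with about 16 N, so both are down. I'm moving to the caddy.

Request:
step_arm --rows '[{"claw":1,"x":0,"y":0,"z":-0.15,"wx":0,"wy":0,"wz":0},{"claw":1,"x":0,"y":-0.05,"z":-0.35,"wx":0,"wy":0,"wz":0.04},{"claw":1,"x":0.05,"y":-0.2,"z":-0.5,"wx":0,"wy":0,"wz":0.1},{"claw":1,"x":0.1,"y":-0.36,"z":-0.6,"wx":0,"wy":0,"wz":0.16},{"claw":1,"x":0.15,"y":-0.52,"z":-0.7,"wx":0,"wy":0,"wz":0.22},{"claw":1,"x":0.2,"y":-0.68,"z":-0.75,"wx":0,"wy":0,"wz":0.28},{"claw":0.2,"x":0.24,"y":-0.84,"z":-0.8,"wx":0,"wy":0,"wz":0.34},{"claw":0.2,"x":0.28,"y":-1,"z":-0.8,"wx":0,"wy":0,"wz":0.4}]'

```text
time: 43.5
tool_pos: [0.5169, -0.0615, 0.1416]
tool_rot: [0.001, 0.379, 0.926, 0.0]
contact_force: [0.6, -0.2, 0.3]
gripper_width: 0.394
```

```bash
python3 - <<'E'
from h import *
plan([.4451,-.3786,.12],3.66)
im=grab_frame('scene');crop(im,280,200,360,280,8,'s12.png')
E
```

```text
t 43.5 pos [ 0.5169 -0.0615  0.1416] yaw 45.49 F [ 0.6 -0.2  0.3] g 0.394
 shift/0.1 [-1.71  -2.765  0.215] turn/2 [0.001  0.0006 0.3651]
```

View pics/s12.png

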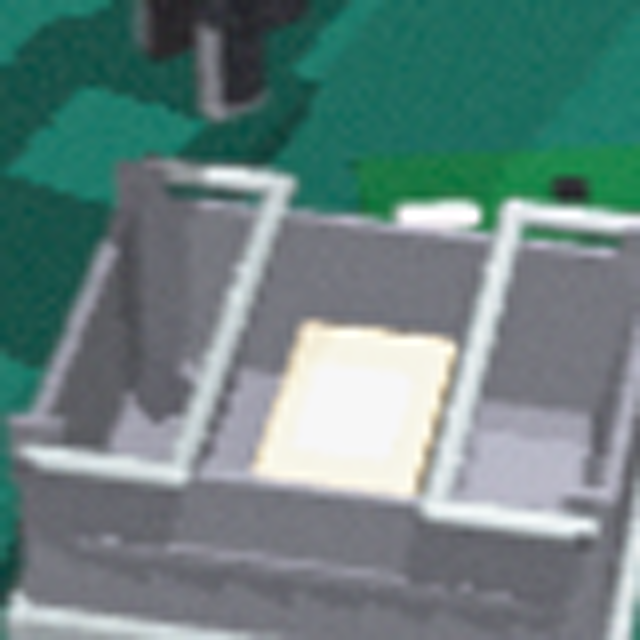

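Both bails are now fully down: corners at (430,502) and (183,470) match θ=0.

Request:
step_arm --rows '[{"claw":0.2,"x":-0.07,"y":-0.12,"z":0,"wx":0,"wy":0,"wz":0},{"claw":0.2,"x":-0.15,"y":-0.25,"z":0,"wx":0,"wy":0,"wz":0},{"claw":0.2,"x":-0.22,"y":-0.37,"z":0,"wx":0,"wy":0,"wz":0},{"claw":0.2,"x":-0.3,"y":-0.5,"z":0,"wx":0,"wy":0,"wz":0},{"claw":0.2,"x":-0.38,"y":-0.62,"z":0,"wx":0,"wy":0,"wz":0},{"claw":0.2,"x":-0.45,"y":-0.75,"z":0,"wx":0,"wy":0,"wz":0},{"claw":0.2,"x":-0.53,"y":-0.87,"z":0,"wx":0,"wy":0,"wz":0},{"claw":0.2,"x":-0.6,"y":-1,"z":0,"wx":0,"wy":0,"wz":0}]'

```text
time: 44.55
tool_pos: [0.4894, -0.1754, 0.1405]
tool_rot: [-0.0, 0.377, 0.926, 0.0]
contact_force: [0.4, 0.1, 0.8]
gripper_width: 0.401
```

Request:
step_arm --rows '[{"claw":0.2,"x":-0.07,"y":-0.12,"z":0,"wx":0,"wy":0,"wz":0.04},{"claw":0.2,"x":-0.15,"y":-0.25,"z":0,"wx":0,"wy":0,"wz":0.09},{"claw":0.2,"x":-0.22,"y":-0.37,"z":0,"wx":0,"wy":0,"wz":0.14},{"claw":0.2,"x":-0.3,"y":-0.5,"z":0,"wx":0,"wy":0,"wz":0.18},{"claw":0.2,"x":-0.38,"y":-0.62,"z":0,"wx":0,"wy":0,"wz":0.23},{"claw":0.2,"x":-0.45,"y":-0.75,"z":0,"wx":0,"wy":0,"wz":0.28},{"claw":0.2,"x":-0.53,"y":-0.87,"z":0,"wx":0,"wy":0,"wz":0.32},{"claw":0.2,"x":-0.6,"y":-1,"z":0,"wx":0,"wy":0,"wz":0.365}]'

```text
time: 45.55
tool_pos: [0.4624, -0.2888, 0.1405]
tool_rot: [-0.0, 0.684, 0.73, -0.0]
contact_force: [0.4, -0.4, 0.0]
gripper_width: 0.397
```

```bash
python3 - <<'E'
from h import *
plan([.4451,-.3786,.12],3.66)
s=state();im=grab_frame('wrist');cv2.imwrite('pics/w16.png',im[:,:,::-1])
c=cam('wrist',s);a=.0639;k,n=np.cos(a),np.sin(a)
W=lambda l:np.array([.4451+k*l[0]-n*l[1],-.3786+n*l[0]+k*l[1],l[2]])
print(proj(c,[W((i*.006,j*.05,.108)) for i,j in((1,1),(1,-1),(-1,-1),(-1,1))]).round(0).tolist(),proj(c,[W((i*.061,j*.082,.058)) for i,j in((1,1),(1,-1),(-1,-1),(-1,1))]).round(0).tolist())
E
```

```text
t 45.55 pos [ 0.4624 -0.2888  0.1405] yaw 3.73 F [ 0.4 -0.4  0. ] g 0.397
 shift/0.1 [-0.885 -0.231  0.205] turn/2 [-0.     -0.      0.0006]
[[291.0, 316.0], [295.0, 433.0], [279.0, 433.0], [273.0, 316.0]] [[367.0, 246.0], [359.0, 415.0], [226.0, 414.0], [208.0, 245.0]]
```

View pics/w16.png

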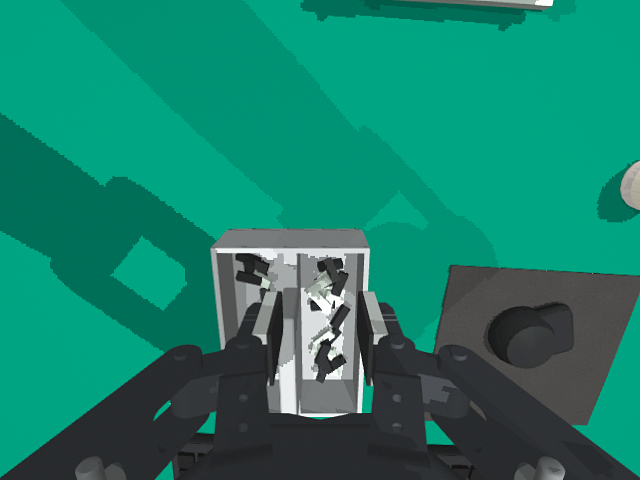

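The caddy walls appear at (212,247) and (369,248), within about 3 px of the prediction. I'm moving over the grip plate.

Request:
step_arm --rows '[{"claw":0.2,"x":-0.15,"y":-0.04,"z":0,"wx":0,"wy":0,"wz":0},{"claw":0.2,"x":-0.3,"y":-0.07,"z":0,"wx":0,"wy":0,"wz":0},{"claw":0.2,"x":-0.45,"y":-0.11,"z":0,"wx":0,"wy":0,"wz":0},{"claw":0.2,"x":-0.6,"y":-0.15,"z":0,"wx":0,"wy":0,"wz":0},{"claw":0.2,"x":-0.75,"y":-0.19,"z":0,"wx":0,"wy":0,"wz":0},{"claw":0.2,"x":-0.85,"y":-0.21,"z":0,"wx":0,"wy":0,"wz":0},{"claw":0.2,"x":-0.885,"y":-0.215,"z":0,"wx":0,"wy":0,"wz":0},{"claw":0.2,"x":-0.885,"y":-0.215,"z":0.1,"wx":0,"wy":0,"wz":0}]'

```text
time: 46.6
tool_pos: [0.4478, -0.3782, 0.1311]
tool_rot: [0.001, 0.683, 0.731, -0.0]
contact_force: [0.4, 0.1, -1.0]
gripper_width: 0.401
```

```bash
python3 - <<'E'
from h import *
plan([.4458,-.3786,.045],3.66)
s=state();im=grab_frame('wrist');cv2.imwrite('pics/w17.png',im[:,:,::-1])
c=cam('wrist',s);a=.0639;k,n=np.cos(a),np.sin(a)
W=lambda l:np.array([.4451+k*l[0]-n*l[1],-.3786+n*l[0]+k*l[1],l[2]])
print(proj(c,[W((i*.006,j*.05,.108)) for i,j in((1,1),(1,-1),(-1,-1),(-1,1))]).round(0).tolist(),proj(c,[W((i*.061,j*.082,.058)) for i,j in((1,1),(1,-1),(-1,-1),(-1,1))]).round(0).tolist())
E
```

```text
t 46.6 pos [ 0.4478 -0.3782  0.1311] yaw 3.89 F [ 0.4  0.1 -1. ] g 0.401
 shift/0.1 [-0.001 -0.021  0.861] turn/2 [0.0007 0.0007 0.002 ]
[[323.0, 183.0], [322.0, 340.0], [303.0, 340.0], [301.0, 183.0]] [[405.0, 124.0], [389.0, 338.0], [238.0, 337.0], [221.0, 123.0]]
```

View pics/w17.png

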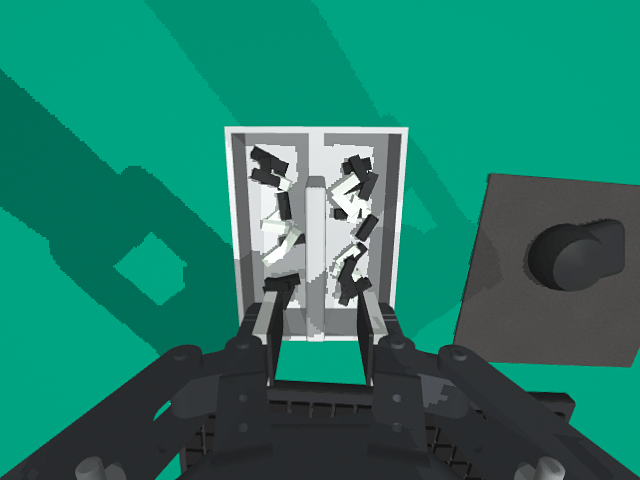

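```bash
python3 - <<'E'
from h import *
s=dict(tool_pos=np.array([.5423,-.0031,.0321]),tool_rot=np.array([-.001,-.014,1,0]))
s['tool_rot']=s['tool_rot']/np.linalg.norm(s['tool_rot'])
c=cam('wrist',s);p=back(c,[(258,197),(382,197),(373,376),(265,376)],.05);print(p.round(4),p.mean(0))
# pad corner rays: where pads appear at plane x=TCP tool x; find z for tip pixel along col 320 at row 303..(closed w15: tip rows 291)
s=dict(tool_pos=np.array([0,0,0.]),tool_rot=np.array([1.,0,0,0]));c=cam('wrist',s)
for x in(-.011,0,.011):
  for z in(0,-.01,-.02,-.03,-.04):print(x,z,proj(c,[[x,0,z]]).round(0))
E
```

```text
[[ 0.4931 -0.03    0.05  ]
 [ 0.4916  0.0245  0.05  ]
 [ 0.5864  0.0278  0.05  ]
 [ 0.588  -0.0289  0.05  ]] [ 0.53978426 -0.00164478  0.05      ]
-0.011 0 [[317. 302.]]
-0.011 -0.01 [[316. 311.]]
-0.011 -0.02 [[316. 322.]]
-0.011 -0.03 [[316. 333.]]
-0.011 -0.04 [[316. 346.]]
0 0 [[317. 284.]]
0 -0.01 [[316. 292.]]
0 -0.02 [[316. 301.]]
0 -0.03 [[316. 312.]]
0 -0.04 [[316. 324.]]
0.011 0 [[317. 264.]]
0.011 -0.01 [[316. 272.]]
0.011 -0.02 [[316. 280.]]
0.011 -0.03 [[316. 290.]]
0.011 -0.04 [[316. 301.]]
```

The wrist image shows the real fingertips about 28 mm behind the reported TCP, so I'll grip with the TCP at z≈0.042.

Request:
step_arm --rows '[{"claw":0.2,"x":-0.02,"y":-0.01,"z":0.15,"wx":0,"wy":0,"wz":0.002},{"claw":0.2,"x":-0.02,"y":-0.01,"z":0.32,"wx":0,"wy":0,"wz":0.002},{"claw":0.2,"x":-0.02,"y":-0.01,"z":0.5,"wx":0,"wy":0,"wz":0.002},{"claw":0.2,"x":-0.02,"y":-0.01,"z":0.68,"wx":0,"wy":0,"wz":0.002},{"claw":0.2,"x":-0.02,"y":-0.01,"z":0.82,"wx":0,"wy":0,"wz":0.002},{"claw":0.2,"x":-0.02,"y":-0.01,"z":0.89,"wx":0,"wy":0,"wz":0.002},{"claw":1,"x":-0.02,"y":-0.01,"z":0.89,"wx":0,"wy":0,"wz":0.002},{"claw":1,"x":-0.02,"y":-0.01,"z":0.89,"wx":0,"wy":0,"wz":0.002}]'

```text
time: 47.65
tool_pos: [0.4465, -0.3798, 0.0417]
tool_rot: [0.0, 0.684, 0.729, -0.0]
contact_force: [0.6, 0.1, -4.3]
gripper_width: 0.133
```

Request:
step_arm --rows '[{"claw":1,"x":0,"y":0,"z":0,"wx":0,"wy":0,"wz":0},{"claw":1,"x":0,"y":0,"z":0,"wx":0,"wy":0,"wz":0},{"claw":1,"x":0,"y":0,"z":0,"wx":0,"wy":0,"wz":0},{"claw":1,"x":0,"y":0,"z":-0.02,"wx":0,"wy":0,"wz":0},{"claw":1,"x":0,"y":0,"z":-0.06,"wx":0,"wy":0,"wz":0},{"claw":1,"x":0,"y":0,"z":-0.1,"wx":0,"wy":0,"wz":0},{"claw":1,"x":0,"y":0,"z":-0.15,"wx":0,"wy":0,"wz":0},{"claw":1,"x":0,"y":0,"z":-0.2,"wx":0,"wy":0,"wz":0}]'

```text
time: 48.65
tool_pos: [0.4465, -0.3798, 0.062]
tool_rot: [0.0, 0.684, 0.729, 0.0]
contact_force: [0.3, 0.0, -3.8]
gripper_width: 0.136
```

```bash
python3 - <<'E'
from h import *
plan([.5417,-.0029,.2],1.6)
im=grab_frame('wrist');cv2.imwrite('pics/w18.png',im[:,:,::-1])
im=grab_frame('scene');crop(im,160,150,260,250,6,'s13.png')
E
```

```text
t 48.65 pos [ 0.4465 -0.3798  0.062 ] yaw 3.67 F [ 0.3  0.  -3.8] g 0.136
 shift/0.1 [ 3.7    1.191 -1.381] turn/2 [0.0001 0.0001 0.0181]
```

View pics/w18.png

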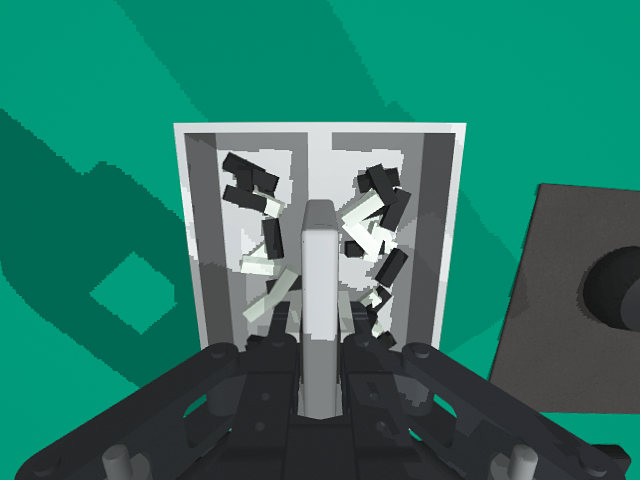

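View pics/s13.png

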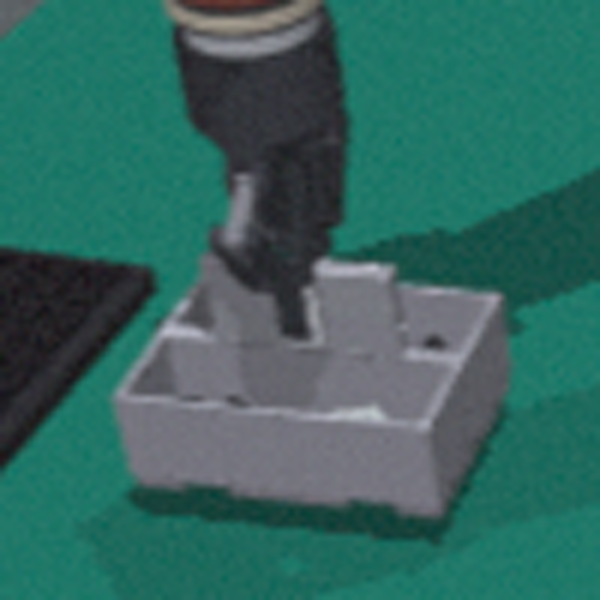

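The caddy is gripped and lifted level. I'll work out its offset in the jaws from the far rim corners at (174,124) and (466,124), then carry it.

```bash
python3 - <<'E'
from h import *
from scipy.optimize import least_squares
s=dict(tool_pos=np.array([.4465,-.3798,.062]),tool_rot=np.array([0,.684,.729,0]))
s['tool_rot']/=np.linalg.norm(s['tool_rot']);c=cam('wrist',s)
p=back(c,[(174,124),(466,124)],.0783);print(p,np.linalg.norm(p[0]-p[1]))
pts=[((174,124),(-.061,.082,.058)),((466,124),(.061,.082,.058)),((301,237),(-.006,.05,.108)),((338,237),(.006,.05,.108))]
def f(q):
    r=[]
    for px,l in pts:
        k,n=np.cos(q[2]),np.sin(q[2]);r+=list(proj(c,[[q[0]+k*l[0]-n*l[1],q[1]+n*l[0]+k*l[1],l[2]+.0203]])[0]-px)
    return r
o=least_squares(f,[.446,-.38,.06]);print(o.x,np.degrees(o.x[2]),np.round(o.fun,1))
R_=rot(s['tool_rot']);print('offset tool',R_.inv().apply(np.r_[o.x[:2]-s['tool_pos'][:2],0]))
E
```

```text
[[ 0.38190109 -0.30294139  0.0783    ]
 [ 0.50436844 -0.29510326  0.0783    ]] 0.12271792061987785
[ 0.44819474 -0.38217542  0.06282062] 3.5993563839401723 [ 0.8  3.1 -1.6  3.4 -0.7 -2.7  1.3 -2.7]
offset tool [-0.00247845  0.00154016  0.        ]
```

Request:
step_arm --rows '[{"claw":1,"x":0,"y":0,"z":-0.12,"wx":0,"wy":0,"wz":0},{"claw":1,"x":0.05,"y":0.02,"z":-0.26,"wx":0,"wy":0,"wz":0},{"claw":1,"x":0.15,"y":0.05,"z":-0.4,"wx":0,"wy":0,"wz":0},{"claw":1,"x":0.3,"y":0.1,"z":-0.55,"wx":0,"wy":0,"wz":0.004},{"claw":1,"x":0.45,"y":0.15,"z":-0.7,"wx":0,"wy":0,"wz":0.008},{"claw":1,"x":0.62,"y":0.2,"z":-0.84,"wx":0,"wy":0,"wz":0.012},{"claw":1,"x":0.78,"y":0.25,"z":-0.95,"wx":0,"wy":0,"wz":0.015},{"claw":1,"x":0.94,"y":0.3,"z":-1,"wx":0,"wy":0,"wz":0.018}]'

```text
time: 49.75
tool_pos: [0.4709, -0.2829, 0.1626]
tool_rot: [0.001, 0.697, 0.717, 0.0]
contact_force: [0.0, 0.2, -5.0]
gripper_width: 0.136
```

```bash
python3 - <<'E'
from h import *
plan([.5417,-.0029,.16],1.6)
E
```

```text
t 49.75 pos [ 0.4709 -0.2829  0.1626] yaw 1.6 F [ 0.   0.2 -5. ] g 0.136
 shift/0.1 [2.779 0.786 0.024] turn/2 [ 0.0005  0.0004 -0.    ]
```

Request:
step_arm --rows '[{"claw":1,"x":0.12,"y":0.03,"z":0,"wx":0,"wy":0,"wz":0},{"claw":1,"x":0.24,"y":0.07,"z":0,"wx":0,"wy":0,"wz":0},{"claw":1,"x":0.36,"y":0.1,"z":0,"wx":0,"wy":0,"wz":0},{"claw":1,"x":0.48,"y":0.13,"z":0,"wx":0,"wy":0,"wz":0},{"claw":1,"x":0.6,"y":0.17,"z":0,"wx":0,"wy":0,"wz":0},{"claw":1,"x":0.72,"y":0.2,"z":0,"wx":0,"wy":0,"wz":0},{"claw":1,"x":0.84,"y":0.24,"z":0,"wx":0,"wy":0,"wz":0},{"claw":1,"x":0.96,"y":0.27,"z":0,"wx":0,"wy":0,"wz":0}]'

```text
time: 50.75
tool_pos: [0.4949, -0.1865, 0.1616]
tool_rot: [0.0, 0.697, 0.717, 0.0]
contact_force: [-0.3, -0.1, -4.7]
gripper_width: 0.131
```

Request:
step_arm --rows '[{"claw":1,"x":0.12,"y":0.03,"z":0,"wx":0,"wy":0,"wz":0},{"claw":1,"x":0.24,"y":0.07,"z":0,"wx":0,"wy":0,"wz":0},{"claw":1,"x":0.36,"y":0.1,"z":0,"wx":0,"wy":0,"wz":0},{"claw":1,"x":0.48,"y":0.13,"z":0,"wx":0,"wy":0,"wz":0},{"claw":1,"x":0.6,"y":0.17,"z":0,"wx":0,"wy":0,"wz":0},{"claw":1,"x":0.72,"y":0.2,"z":0,"wx":0,"wy":0,"wz":0},{"claw":1,"x":0.84,"y":0.24,"z":0,"wx":0,"wy":0,"wz":0},{"claw":1,"x":0.96,"y":0.27,"z":0,"wx":0,"wy":0,"wz":0}]'

```text
time: 51.75
tool_pos: [0.5192, -0.0897, 0.1615]
tool_rot: [0.0, 0.697, 0.717, 0.0]
contact_force: [0.3, -0.2, -4.2]
gripper_width: 0.135
```

```bash
python3 - <<'E'
from h import *
plan([.5417,-.001,.15],1.6)
E
```

```text
t 51.75 pos [ 0.5192 -0.0897  0.1615] yaw 1.61 F [ 0.3 -0.2 -4.2] g 0.135
 shift/0.1 [0.881 0.25  0.115] turn/2 [0.     0.     0.0001]
```

Request:
step_arm --rows '[{"claw":1,"x":0.15,"y":0.04,"z":0,"wx":0,"wy":0,"wz":0},{"claw":1,"x":0.3,"y":0.09,"z":0,"wx":0,"wy":0,"wz":0},{"claw":1,"x":0.45,"y":0.13,"z":0,"wx":0,"wy":0,"wz":0},{"claw":1,"x":0.6,"y":0.17,"z":0,"wx":0,"wy":0,"wz":0},{"claw":1,"x":0.74,"y":0.21,"z":0.02,"wx":0,"wy":0,"wz":0},{"claw":1,"x":0.84,"y":0.24,"z":0.06,"wx":0,"wy":0,"wz":0},{"claw":1,"x":0.88,"y":0.25,"z":0.1,"wx":0,"wy":0,"wz":0},{"claw":1,"x":0.88,"y":0.25,"z":0.12,"wx":0,"wy":0,"wz":0}]'

```text
time: 52.75
tool_pos: [0.5411, -0.0018, 0.1488]
tool_rot: [-0.0, 0.697, 0.717, -0.0]
contact_force: [0.4, 0.2, -4.4]
gripper_width: 0.133
```

```bash
python3 - <<'E'
from h import *
plan([.5417,-.001,.1235],1.6)
im=grab_frame('scene');crop(im,250,150,400,290,5,'s14.png')
im=grab_frame('wrist');cv2.imwrite('pics/w19.png',im[:,:,::-1])
E
```

```text
t 52.75 pos [ 0.5411 -0.0018  0.1488] yaw 1.62 F [ 0.4  0.2 -4.4] g 0.133
 shift/0.1 [0.007 0.006 0.253] turn/2 [-0.0005  0.0001  0.0002]
```

View pics/s14.png

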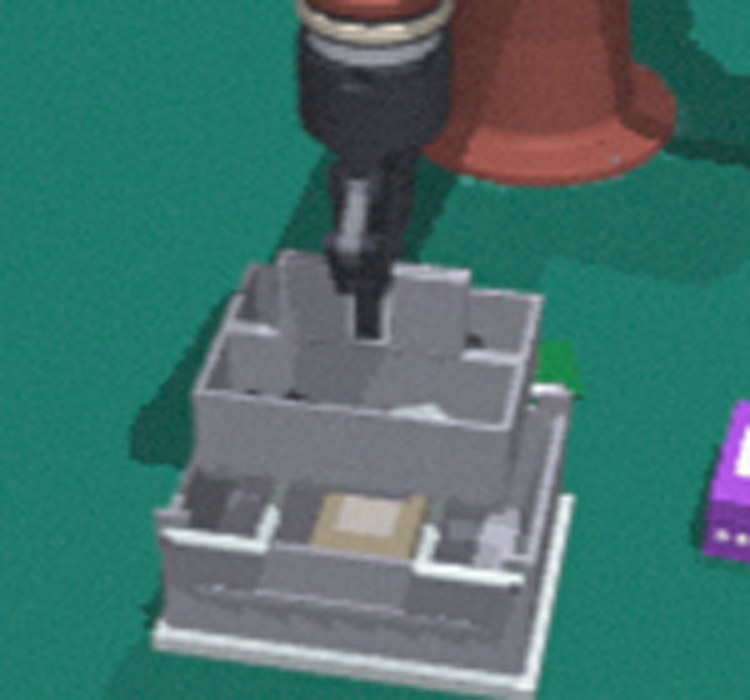

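View pics/w19.png

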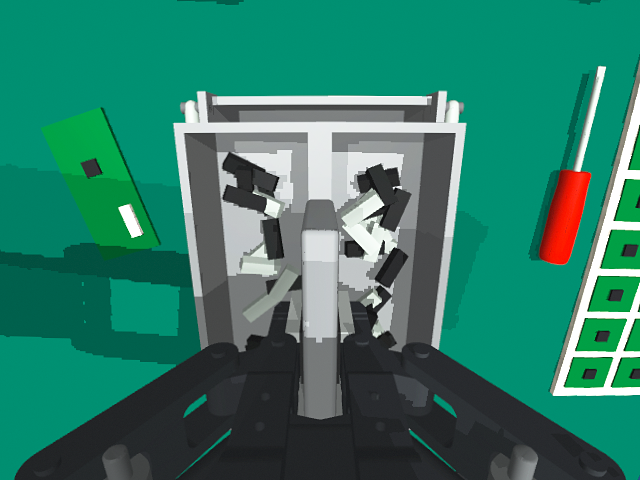

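```bash
python3 - <<'E'
from h import *
from scipy.optimize import least_squares
c=cam('scene')
P=lambda u,v:(250+(u+.5)/5-.5,150+(v+.5)/5-.5)
pts=[(P(197,395),(.061,-.082,.058)),(P(513,430),(.061,.082,.058)),(P(543,294),(-.061,.082,.058)),(P(470,274),(.006,.05,.108))]
def f(q):
    k,n=np.cos(q[2]),np.sin(q[2]);return np.concatenate([proj(c,[[q[0]+k*l[0]-n*l[1],q[1]+n*l[0]+k*l[1],l[2]+.1071]])[0]-px for px,l in pts])
o=least_squares(f,[.54,0,.03]);print('caddy',o.x,np.degrees(o.x[2]),o.fun.round(1))
# tote/bars recheck
def g(p):
    r=[];k,n=np.cos(p[2]),np.sin(p[2])
    for px,l in [(P(157,645),(.083,-.108,0)),(P(530,692),(.083,.108,0)),(P(266,546),(.0818,-.043,.085)),(P(421,569),(.0818,.043,.085))]:
        r+=list(proj(c,[[p[0]+k*l[0]-n*l[1],p[1]+n*l[0]+k*l[1],l[2]]])[0]-px)
    return np.array(r)
o=least_squares(g,[.54,0,.03]);print('tote',o.x,np.degrees(o.x[2]),o.fun.round(1))
E
```

```text
caddy [ 5.42420776e-01 -4.58988679e-04  4.71162891e-02] 2.6995645101146537 [ 0.  -0.3  0.2 -0.3 -0.1 -0.3 -0.1  1. ]
tote [ 0.54177544 -0.00296128  0.03915403] 2.2433609407450352 [-1.   0.1  1.6  1.1 -0.9 -0.5  0.3 -1. ]
```

The caddy sits over the tote within about 2 mm and 0.5°. I'm lowering it.

Request:
step_arm --rows '[{"claw":1,"x":0,"y":0,"z":0.05,"wx":0,"wy":0,"wz":0},{"claw":1,"x":0,"y":0,"z":0.1,"wx":0,"wy":0,"wz":0},{"claw":1,"x":0,"y":0,"z":0.14,"wx":0,"wy":0,"wz":0},{"claw":1,"x":0,"y":0,"z":0.17,"wx":0,"wy":0,"wz":0},{"claw":1,"x":0,"y":0,"z":0.2,"wx":0,"wy":0,"wz":0},{"claw":1,"x":0,"y":0,"z":0.22,"wx":0,"wy":0,"wz":0},{"claw":1,"x":0,"y":0,"z":0.24,"wx":0,"wy":0,"wz":0},{"claw":1,"x":0,"y":0,"z":0.24,"wx":0,"wy":0,"wz":0}]'

```text
time: 53.85
tool_pos: [0.5414, -0.0018, 0.1253]
tool_rot: [-0.0, 0.697, 0.717, -0.0]
contact_force: [0.2, -1.0, -4.1]
gripper_width: 0.131
```

```bash
python3 - <<'E'
from h import *
plan([.5417,-.0025,.1225],1.6)
im=grab_frame('scene');crop(im,250,150,400,290,5,'s15.png')
E
```

```text
t 53.85 pos [ 0.5414 -0.0018  0.1253] yaw 1.61 F [ 0.2 -1.  -4.1] g 0.131
 shift/0.1 [-0.007  0.003  0.028] turn/2 [-0.0002 -0.      0.0001]
```

View pics/s15.png

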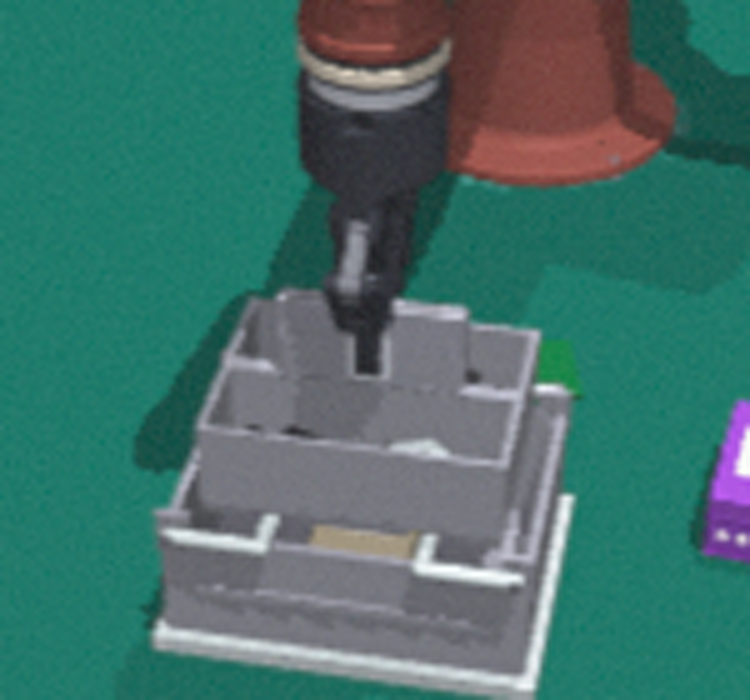

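Request:
step_arm --rows '[{"claw":1,"x":-0.005,"y":0,"z":0.005,"wx":0,"wy":0,"wz":0},{"claw":1,"x":-0.005,"y":0,"z":0.01,"wx":0,"wy":0,"wz":0},{"claw":1,"x":-0.005,"y":0,"z":0.015,"wx":0,"wy":0,"wz":0},{"claw":1,"x":-0.005,"y":0,"z":0.02,"wx":0,"wy":0,"wz":0},{"claw":1,"x":-0.005,"y":0,"z":0.025,"wx":0,"wy":0,"wz":0},{"claw":1,"x":-0.005,"y":0,"z":0.03,"wx":0,"wy":0,"wz":0},{"claw":1,"x":-0.005,"y":0,"z":0.03,"wx":0,"wy":0,"wz":0},{"claw":1,"x":-0.005,"y":0,"z":0.03,"wx":0,"wy":0,"wz":0}]'

```text
time: 54.9
tool_pos: [0.5415, -0.0024, 0.1227]
tool_rot: [0.0, 0.697, 0.717, 0.0]
contact_force: [-2.0, -0.6, -1.5]
gripper_width: 0.132
```

Load dropped from about -4.1 N to -1.5 N, so the caddy is on the bars. I'll settle it 1 mm more and look before releasing.

Request:
step_arm --rows '[{"claw":1,"x":0,"y":0,"z":0.005,"wx":0,"wy":0,"wz":0},{"claw":1,"x":0,"y":0,"z":0.01,"wx":0,"wy":0,"wz":0},{"claw":1,"x":0,"y":0,"z":0.01,"wx":0,"wy":0,"wz":0},{"claw":1,"x":0,"y":0,"z":0.01,"wx":0,"wy":0,"wz":0},{"claw":1,"x":0,"y":0,"z":0.01,"wx":0,"wy":0,"wz":0},{"claw":1,"x":0,"y":0,"z":0.01,"wx":0,"wy":0,"wz":0},{"claw":1,"x":0,"y":0,"z":0.01,"wx":0,"wy":0,"wz":0},{"claw":1,"x":0,"y":0,"z":0.01,"wx":0,"wy":0,"wz":0}]'

```text
time: 55.9
tool_pos: [0.5416, -0.0024, 0.1226]
tool_rot: [0.0, 0.697, 0.717, -0.0]
contact_force: [-5.5, 0.4, 4.4]
gripper_width: 0.133
```

```bash
python3 - <<'E'
from h import *
plan([.5417,-.0025,.1225],1.6)
im=grab_frame('scene');crop(im,270,190,380,290,7,'s16.png')
E
```

```text
t 55.9 pos [ 0.5416 -0.0024  0.1226] yaw 1.61 F [-5.5  0.4  4.4] g 0.133
 shift/0.1 [-0.001  0.001  0.001] turn/2 [0.     0.0001 0.0001]
```

View pics/s16.png

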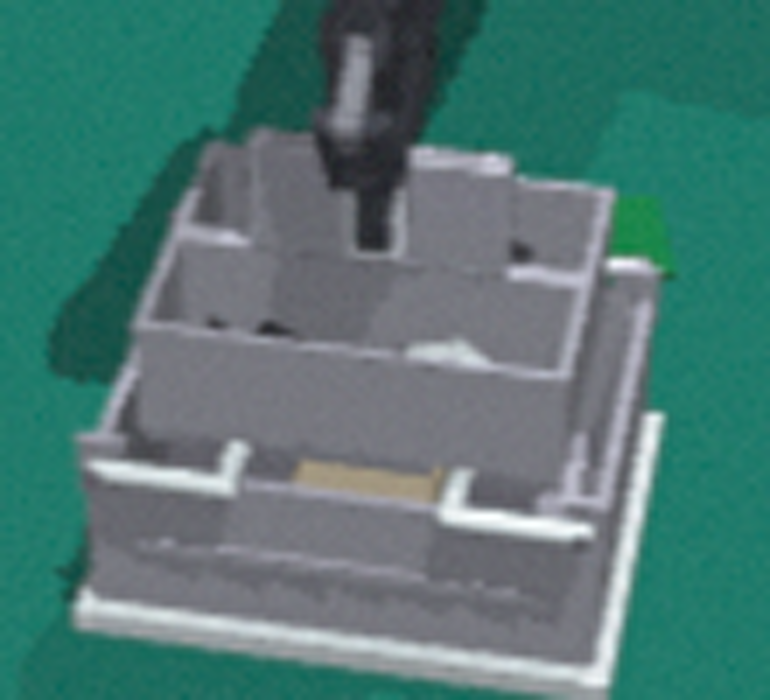

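The caddy stopped at z 0.1226 against 0.1232 expected for a groove seat; out of the grooves it would be 8 mm higher. Both bars run under it into the grooves, so I'm releasing.

Request:
step_arm --rows '[{"claw":1,"x":0,"y":0,"z":-0.007,"wx":0,"wy":0,"wz":0},{"claw":0.6,"x":0,"y":0,"z":-0.007,"wx":0,"wy":0,"wz":0},{"claw":0.3,"x":0,"y":0,"z":-0.007,"wx":0,"wy":0,"wz":0},{"claw":0.2,"x":0,"y":0,"z":-0.007,"wx":0,"wy":0,"wz":0},{"claw":0.2,"x":0,"y":0,"z":-0.05,"wx":0,"wy":0,"wz":0},{"claw":0.2,"x":0,"y":0,"z":-0.2,"wx":0,"wy":0,"wz":0},{"claw":0.2,"x":0,"y":0,"z":-0.4,"wx":0,"wy":0,"wz":0},{"claw":0.2,"x":0,"y":0,"z":-0.6,"wx":0,"wy":0,"wz":0}]'

```text
time: 56.95
tool_pos: [0.542, -0.0025, 0.1839]
tool_rot: [0.001, 0.697, 0.717, 0.001]
contact_force: [0.0, 0.4, -0.2]
gripper_width: 0.401
```

Request:
step_arm --rows '[{"claw":0.2,"x":0,"y":0,"z":-0.12,"wx":0,"wy":0,"wz":0},{"claw":0.2,"x":0,"y":0,"z":-0.25,"wx":0,"wy":0,"wz":0},{"claw":0.2,"x":0,"y":-0.1,"z":-0.37,"wx":0,"wy":0,"wz":0},{"claw":0.2,"x":0,"y":-0.25,"z":-0.5,"wx":0,"wy":0,"wz":0},{"claw":0.2,"x":0,"y":-0.45,"z":-0.6,"wx":0,"wy":0,"wz":0},{"claw":0.2,"x":0,"y":-0.65,"z":-0.65,"wx":0,"wy":0,"wz":0},{"claw":0.2,"x":0,"y":-0.85,"z":-0.7,"wx":0,"wy":0,"wz":0},{"claw":0.2,"x":0,"y":-1,"z":-0.7,"wx":0,"wy":0,"wz":0}]'

```text
time: 57.95
tool_pos: [0.4404, -0.0052, 0.252]
tool_rot: [0.0, 0.697, 0.717, 0.0]
contact_force: [-0.1, -0.1, 0.3]
gripper_width: 0.399
```

```bash
python3 - <<'E'
from h import *
print(state()['time'],state()['tool_pos'],state()['contact_force'])
im=grab_frame('scene');crop(im,270,190,380,290,7,'s17.png');cv2.imwrite('pics/sF.png',im[:,:,::-1])
im=grab_frame('top');crop(im,260,180,400,290,5,'t17.png');cv2.imwrite('pics/tF.png',im[:,:,::-1])
E
```

```text
57.95 [ 0.44037004 -0.00516795  0.25204379] [-0.13779138 -0.08746886  0.30918973]
```

View pics/s17.png

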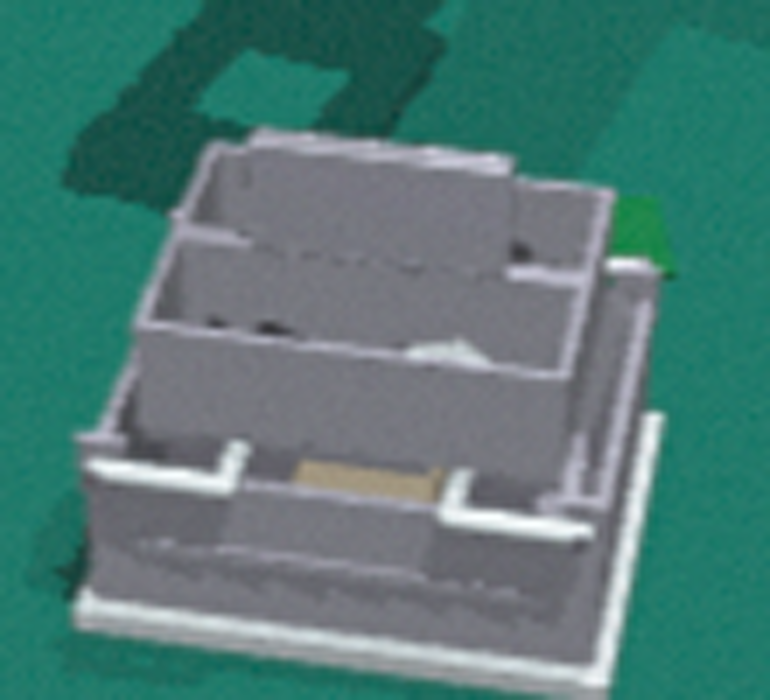

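View pics/t17.png

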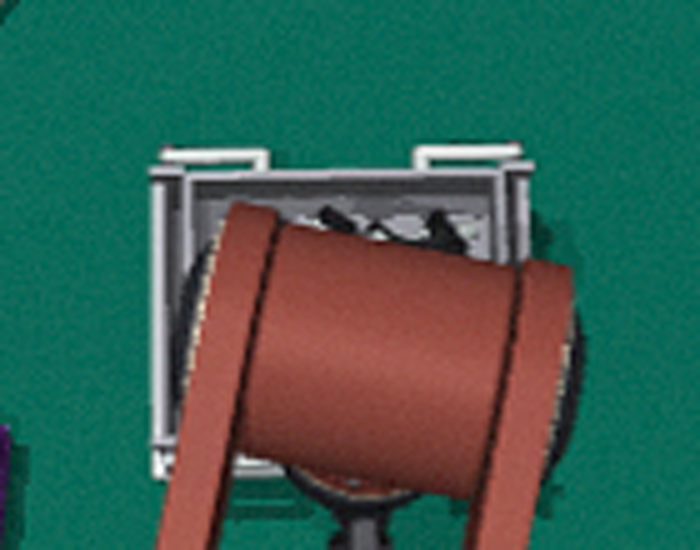

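View pics/sF.png

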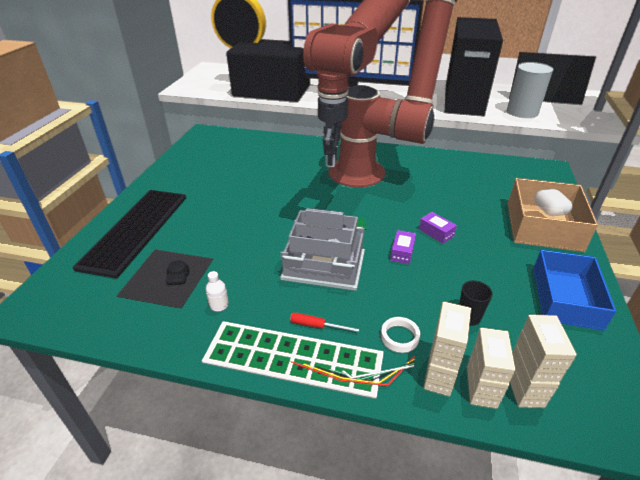

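```bash
python3 - <<'E'
from h import *
from scipy.optimize import least_squares
c=cam('scene')
P=lambda u,v:(270+(u+.5)/7-.5,190+(v+.5)/7-.5)
pts=[(P(140,326),(.061,-.082,.058)),(P(568,375),(.061,.082,.058)),(P(612,191),(-.061,.082,.058)),(P(215,147),(-.061,-.082,.058))]
def f(q):
    k,n=np.cos(q[2]),np.sin(q[2]);return np.concatenate([proj(c,[[q[0]+k*l[0]-n*l[1],q[1]+n*l[0]+k*l[1],l[2]+q[3]]])[0]-px for px,l in pts])
o=least_squares(f,[.54,0,.03,.08]);print('caddy',o.x,np.degrees(o.x[2]),o.fun.round(1))
E
```

```text
caddy [ 0.52319237 -0.00572675  0.03585541  0.06453831] 2.054363804917055 [ 0.2  0.  -0.   0.4 -0.2 -0.2 -0.  -0.2]
```

```bash
python3 - <<'E'
from h import *
from scipy.optimize import least_squares
c=cam('scene');t=cam('top')
P=lambda u,v:(270+(u+.5)/7-.5,190+(v+.5)/7-.5)
Q=lambda u,v:(260+(u+.5)/5-.5,180+(v+.5)/5-.5)
pts=[(c,P(140,326),(.061,-.082,.058)),(c,P(568,375),(.061,.082,.058)),(c,P(612,191),(-.061,.082,.058)),(c,P(215,147),(-.061,-.082,.058)),
 (t,Q(183,176),(.061,.082,.058)),(t,Q(508,172),(.061,-.082,.058))]
def f(q,z=None,n_=6):
    z=q[3] if z is None else z
    k,n=np.cos(q[2]),np.sin(q[2]);return np.concatenate([proj(cc,[[q[0]+k*l[0]-n*l[1],q[1]+n*l[0]+k*l[1],l[2]+z]])[0]-px for cc,px,l in pts[:n_]])
o=least_squares(lambda q:f(q,.0815,4),[.54,0,.03]);print(o.x,o.fun.round(1))
o=least_squares(lambda q:f(q,.0815),[.54,0,.03]);print(o.x,o.fun.round(1))
o=least_squares(f,[.54,0,.03,.08]);print(o.x,o.fun.round(1))
E
```

```text
[ 0.5445656  -0.00089623  0.03443547] [-0.6  0.1  0.6  0.7  0.6 -0.5 -0.5 -0.7]
[ 0.54102367 -0.00205763  0.02774035] [-0.8 -0.9  0.2 -0.1  0.5 -1.2 -0.4 -1.6  0.1 -0.9 -1.  -0.9]
[ 0.53931558 -0.00257061  0.02906373  0.07712575] [-0.7 -0.   0.1  0.8  0.3 -0.3 -0.4 -0.7  0.3  0.2 -0.9  0.1]
```

The joint fit puts the caddy at (0.541, -0.002) with yaw 1.6°. The tote is at (0.5417, -0.003) with yaw 1.6°, so the caddy is centred and square. Handing the job in.

```bash
python3 -c "
from plant import *
print(state()['time'],job_done())"
```

```text
the job is handed in; nothing more can be done
58.05 None
```

The job is done and was handed in at 58.05 s, with the arm clear of everything. The module lies flat and free on the tote floor, both bails are fully in, and the caddy is stacked on the bars.

**Last checks**
- **Bails:** pressing on each bar met the stop at the same height with about 16 N. The camera view afterwards matched bail angle 0 for both.
- **Caddy:** it stopped about 0.6 mm below the height expected for a seat in the grooves. It fits to within about 1 mm and 0.1° of the tote's centre and yaw.
- **Other things on the bench:** they look unmoved in the final scene picture.

**What went wrong or disagreed**
- **Two grips slipped:** the first grip on the module and the first on the left bail both slipped and were redone lower. The real fingertips turned out to be about 26–28 mm behind the stated tool point. The slip on the module moved it a few millimetres on the bench before the good grip.
- **Bails not down at first:** my first press left both bails slightly up, so I pressed each again.
- **Height from images:** the camera fits for the caddy's height were loose. The scene camera alone put the caddy about 17 mm low. Adding the top view put it about 4 mm low, with 1–2 px residuals. I relied on the contact height for seating instead.

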